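Load the tray sealer's dimpled rests from back to front

ROBOT

A 6-joint arm with a two-finger parallel gripper is mounted at the origin on the work surface. World frame = base frame: x ahead of the robot, y to its left, z up, the work surface at z = 0. Lengths are in mm, angles in rad, forces in N, time in s.
With the tool pointing down it reaches from about 275 to 750 mm from the base axis. Payload 10.2 kg.
Tool frame: the origin (TCP) lies at the centre of the arm's flange, where the gripper is bolted on; the fingertips stand ctrl.tip_reach ahead of it and the grasp point (between the pads) lies 155 mm ahead of it (ctrl.tip_reach is the distance from the TCP to the fingertips, in mm); z points along the fingers, y is the direction in which the jaws open and shut (so a half turn about z gives the same grasp; the last joint's range is limited). The gripper opens to 85 mm and grips with 20 to 120 N. Pads are 22 mm wide; open, the fingers measure 114 mm over their backs; the gripper's body (76 mm by 85 mm) begins 54 mm behind the grasp point. The pads swing forward as they close: fully open they stand 13 mm farther back than shut.
Start: joints at [-0.223, 0.313, 1.498, -0, 1.331, -0.223], TCP at [525.007, -0.014, 404.694] pointing down, gripper open.
Joint ranges: [-2.94, 2.94], [-0.97, 2.17], [0.19, 2.56], [-1.23, 4.37], [0.02, 3.11], [-2.88, 2.88]. Speed limits (rad/s): [2.39, 2.39, 3.01, 3.14, 3.14, 3.14].

INTERFACE

Orientations are given as a unit quaternion [w, x, y, z].
In Python, from rig import ctrl, viewer gives the robot as it stands.
- The arm moves only by the tool drive_tool, never from a script. Its argument "rows" is a list that holds one entry, the list of rows, each a list of 6 numbers: the shift along the world's x, y, z normalised to -1 to 1, where 1 is 0.1 m, then the turn, a rotation vector about the world's x, y, z normalised to -1 to 1, where 1 is 90 degrees. A call has 1 to 10 rows; each row is the pose to reach, as a shift and turn from the pose measured when the call began; what a row does not reach only later rows make up. A row lasts 1/8 s, in which the tool goes at most 62.5 mm and 10.7 degrees, less where a joint would pass 70% of its speed; a pose out of reach is approached as far as the arm can. A call with a number of a shift or a turn outside -1 to 1 is refused whole. A call with a gripper value outside its range is refused whole. "fingers" is the opening, from -1 (shut) to 1 (fully open), set as the call begins (left out, the last holds). The fingers move at their own pace and stop on an object; "force" is the grip in N (left out, the last holds). Time passes only in rows, so rows that repeat a pose let the fingers close. It gives the time, the measured TCP pose, the force and the opening at its end, in the units of the state.
- ctrl.sense(): the state, without advancing time (a new reading comes with each control period).
- viewer.capture(name): name is "scene" or "side" or "wrist"; returns the picture (420x560x3 uint8, red, green, blue); there is no depth.
- viewer.calibration(name): a dict with "mtx" (3x3 intrinsics, pixels), "extrinsics" (4x4, takes a point from camera to world coordinates). Camera axes: x right, y up, looking along -z (the intrinsics and any distortion apply to the point x, -y, -z); pixel columns grow to the right and rows downward; lengths in mm; the calibration is good to about 2 mm. A picture is of the moment at which its call begins: read the wrist's pose just before it. calibration takes no time and is no camera call; for the wrist camera it gives the pose at the moment of the call.
- ctrl.finish_job(): hands the job in, once; it reports no verdict.
The state is a dict: "time_s": time; "joints": joint angles; "dq": joint speeds; "tau": joint torques, N m; "eef_pos": TCP position; "ee_rot": TCP orientation; "force": force on the tool from outside, world axes, zero at the start; "wrist_torque": the same for the moment, N m; "grip_width": opening from 0.0 (shut) to 1.0 (fully open).
Only numpy, scipy, OpenCV 4.12 (cv2) and the standard library are available. Lean on these libraries where they do the work, as an engineer would, in place of code of your own. Each camera call takes 0.05 s, during which the arm holds its last target.

TASK

Set the egg, the avocado and the mandarin each into the dimple of its own black rest in the tray sealer's nest (small oblong dimple for the egg, larger oblong one for the avocado, lying lengthwise in them; round one for the mandarin) so that they lie still. Fill both rests of the back row, under the film roll, before the single one in front. Lower each thing into place, do not drop it or let it roll away, do not bump the film roll, and leave everything else on the table where it is.

Things in the scene. Friction and masses are not known exactly. Their poses are not given: they have to be found in the camera images.
- sealer: Low blue tray sealer, fixed (mm), its loading side turned towards the robot's right. Origin: nest centre at table level; x from front (loading side) to back, y left. Base x -120..200, y +-175, 44 high; bare metal nest plate, top z 50; raised to z 94 at x 147..197. Rests stand at (50,60) and (50,-60), the back row, and (-50,0), the front; which is where varies. Posts 22x12 at x 85, y +-165, up to z 268, carry the film roll.
- film_roll: White film roll, 60 dia x 270 long, fixed, axis along the sealer's y. Origin: its middle, 85 mm behind the sealer's origin and 260 above the table (underside at 230). Its front is 5 mm behind the back rests' centres, so it overhangs the back row, which has to be reached with the tool slanted in from the front, under the roll.
- rest_egg: Fixed black plastic rest, 56 (x) x 40 (y) x 24 high, with an oblong dimple 44 x 28 x 16 deep in its top, long way along its x; for the egg. Origin: centre of the underside (50 above the table); axes parallel to the sealer's. Seated, the egg's centre is 44 above this origin.
- rest_avocado: Fixed black plastic rest, 64 (x) x 44 (y) x 24 high, with an oblong dimple 52 x 32 x 16 deep in its top, long way along its x; for the avocado. Origin and axes likewise. Seated, the avocado's centre is 46 above this origin.
- rest_mandarin: Fixed black plastic rest, 52 x 52 x 24 high, with a round dimple 40 dia x 16 deep in its top; for the mandarin. Origin and axes likewise. Seated, the mandarin's centre is 45 above this origin.
- egg: Off-white duck egg lying on its side, 66 long x 48 thick, about 75 g, rolls freely. Origin: its centre (24 above the table when lying there); own x is the long axis. Which end points where does not matter.
- avocado: Dark green avocado lying on its side, 82 long x 54 thick, about 160 g, rigid, rolls freely. Origin: its centre (27 above the table when lying there); own x is the long axis. Which end points where does not matter.
- mandarin: Orange mandarin, a ball 58 dia, about 100 g, rolls freely. Origin: its centre (29 above the table when lying there); its orientation means nothing.
- rest_egg_rim (a point): Centre of the dimple's mouth in the egg's rest, on its top face, 74 above the table.
- rest_avocado_rim (a point): Centre of the dimple's mouth in the avocado's rest, on its top face, 74 above the table.
- rest_mandarin_rim (a point): Centre of the dimple's mouth in the mandarin's rest, on its top face, 74 above the table.
- salt_jar: Bystander, loose, leave alone: clear glass jar with metal cap, 44 dia x 85 tall (mm); origin at the centre of its underside.
- spice_jar: Bystander, loose, leave alone: small amber jar, 42 dia x 70 tall (mm); origin at the centre of its underside.
- soy_bottle: Bystander, loose, leave alone: amber bottle, 60 dia x 170 tall (mm); origin at the centre of its underside.
- jug: Bystander, loose, leave alone: grey plastic mug-shaped jug, 90 dia x 110 tall, its handle towards its own +y (reaching about 35 mm past the wall) (mm); origin at the centre of its underside.
- bowl: Bystander, loose, leave alone: white bowl, 116 dia x 50 tall (mm); origin at the centre of its underside.
- cup: Bystander, loose, leave alone: steel cup, 72 dia x 90 tall (mm); origin at the centre of its underside.
- spoon: Bystander, loose, leave alone: metal spoon with a wooden handle, 190 long, lying flat along its own x axis (mm); origin near the middle of its length, at its underside.
There are look-alikes about, which are no part of the job. Leave any purple or turquoise look-alike of the avocado alone.

How it is judged (in metres and radians):
On the way, in this order (a step that is already met when the one before it is completed fails the run):
1. the first of the two back-row rests holds its own thing, the front rest still empty (((x of rest_egg in the frame of sealer above 0 m and (horizontal distance between egg and rest_egg_rim below 0.012 m and z of egg in the frame of rest_egg between 0.0375 and 0.0495 m and angle between the x axis of egg and the x axis of rest_egg, either way round below 0.5 rad)) or (x of rest_avocado in the frame of sealer above 0 m and (horizontal distance between avocado and rest_avocado_rim below 0.012 m and z of avocado in the frame of rest_avocado between 0.0397 and 0.0517 m and angle between the x axis of avocado and the x axis of rest_avocado, either way round below 0.5 rad)) or (x of rest_mandarin in the frame of sealer above 0 m and (horizontal distance between mandarin and rest_mandarin_rim below 0.012 m and z of mandarin in the frame of rest_mandarin between 0.039 and 0.051 m))) and (x of rest_egg in the frame of sealer above 0 m or not (horizontal distance between egg and rest_egg_rim below 0.012 m and z of egg in the frame of rest_egg between 0.0375 and 0.0495 m and angle between the x axis of egg and the x axis of rest_egg, either way round below 0.5 rad)) and (x of rest_avocado in the frame of sealer above 0 m or not (horizontal distance between avocado and rest_avocado_rim below 0.012 m and z of avocado in the frame of rest_avocado between 0.0397 and 0.0517 m and angle between the x axis of avocado and the x axis of rest_avocado, either way round below 0.5 rad)) and (x of rest_mandarin in the frame of sealer above 0 m or not (horizontal distance between mandarin and rest_mandarin_rim below 0.012 m and z of mandarin in the frame of rest_mandarin between 0.039 and 0.051 m))), for 0.2 s.
2. both back-row rests hold their things, the front rest still empty ((x of rest_egg in the frame of sealer below 0 m or (horizontal distance between egg and rest_egg_rim below 0.012 m and z of egg in the frame of rest_egg between 0.0375 and 0.0495 m and angle between the x axis of egg and the x axis of rest_egg, either way round below 0.5 rad)) and (x of rest_avocado in the frame of sealer below 0 m or (horizontal distance between avocado and rest_avocado_rim below 0.012 m and z of avocado in the frame of rest_avocado between 0.0397 and 0.0517 m and angle between the x axis of avocado and the x axis of rest_avocado, either way round below 0.5 rad)) and (x of rest_mandarin in the frame of sealer below 0 m or (horizontal distance between mandarin and rest_mandarin_rim below 0.012 m and z of mandarin in the frame of rest_mandarin between 0.039 and 0.051 m)) and (x of rest_egg in the frame of sealer above 0 m or not (horizontal distance between egg and rest_egg_rim below 0.012 m and z of egg in the frame of rest_egg between 0.0375 and 0.0495 m and angle between the x axis of egg and the x axis of rest_egg, either way round below 0.5 rad)) and (x of rest_avocado in the frame of sealer above 0 m or not (horizontal distance between avocado and rest_avocado_rim below 0.012 m and z of avocado in the frame of rest_avocado between 0.0397 and 0.0517 m and angle between the x axis of avocado and the x axis of rest_avocado, either way round below 0.5 rad)) and (x of rest_mandarin in the frame of sealer above 0 m or not (horizontal distance between mandarin and rest_mandarin_rim below 0.012 m and z of mandarin in the frame of rest_mandarin between 0.039 and 0.051 m))), for 0.2 s.
At the end, for the whole second after the job is handed in: Egg, avocado and mandarin each lie in the dimple of their own rest: centre within 12 mm (horizontally) of the dimple's centre, at seated height (within 6 mm), egg and avocado with the long axis within 0.5 rad of the dimple's, all at rest (under 0.02 m/s) (horizontal distance between egg and rest_egg_rim below 0.012 m and z of egg in the frame of rest_egg between 0.0375 and 0.0495 m and angle between the x axis of egg and the x axis of rest_egg, either way round below 0.5 rad and horizontal distance between avocado and rest_avocado_rim below 0.012 m and z of avocado in the frame of rest_avocado between 0.0397 and 0.0517 m and angle between the x axis of avocado and the x axis of rest_avocado, either way round below 0.5 rad and horizontal distance between mandarin and rest_mandarin_rim below 0.012 m and z of mandarin in the frame of rest_mandarin between 0.039 and 0.051 m and linear speed of each of egg, avocado, mandarin below 0.02 m/s); the robot touches nothing.
It fails at once if the egg, avocado or mandarin is dropped or rolls off fast (over 0.6 m/s while not held) ((linear speed of egg above 0.6 m/s and contact force between egg and the fingers below 0.05 N) or (linear speed of avocado above 0.6 m/s and contact force between avocado and the fingers below 0.05 N) or (linear speed of mandarin above 0.6 m/s and contact force between mandarin and the fingers below 0.05 N)).
It fails at once if a bystander is pushed over 25 mm away (distance of any of salt_jar, spice_jar, soy_bottle, jug, bowl, cup, spoon from where it was at the start of the episode above 0.025 m).
It fails at once if a bystander is knocked over (angle between any of salt_jar, spice_jar, soy_bottle, jug, bowl, cup's own z axis and vertical above 0.35 rad).
It fails at once if the film roll is bumped (over 8 N) (contact force between film_roll and anything else above 8 N).
It also fails if it takes over 72 s, if anything falls off the work surface, if the arm or the gripper's body presses on something with over 40 N, if the wrist force passes 120 N, or if a joint passes its speed limit or range.

## Working session

There is one attempt and no reset: what is moved stays moved. The work goes in short steps, Python scripts to look and compute and a tool call to move; the robot and the scene stay as the last step left them, time stands still between calls to the robot, and variables do not carry over. Pictures are saved under pics/ and viewed, and the job is handed in when it is done.

Besides the shell and the picture viewer there is one more tool, called as name(argument=value, ...), one argument or row to a line, values as JSON. drive_tool: Moves the arm, as the interface text tells. Scaled input: -1 to 1 covers 0.1 m each way for a shift and 90 degrees each way for a turn. Its arguments: {"type":"object","properties":{"rows":{"type":"array","items":{"type":"array","items":{"type":"array","items":{"type":"number"}}}},"fingers":{"type":"number"},"force":{"type":"number"}},"required":["rows"]}

```bash
ls; mkdir -p pics; python3 - <<'E'
from rig import ctrl, viewer
import cv2
print(ctrl.sense()); print(ctrl.tip_reach)
for n in ("scene","side","wrist"):
    im=viewer.capture(n); cv2.imwrite(f"pics/{n}0.png",im[:,:,::-1]); c=viewer.calibration(n); print(n,c)
E
```

```text
pics
{'time_s': 0.0, 'joints': array([-2.23371713e-01,  3.13422673e-01,  1.49844915e+00, -3.35263784e-05,
        1.33099869e+00, -2.23384343e-01]), 'dq': array([ 1.65460616e-03, -3.52671469e-04,  2.99825454e-03,  4.44521899e-05,
       -5.99092009e-04, -4.31792133e-04]), 'tau': array([-5.78409599e-04, -4.12261176e+01, -2.59742296e+01, -3.58453699e-04,
        4.11797926e-03, -1.23038126e-05]), 'eef_pos': array([5.24953484e+02, 1.05162965e-02, 4.04144376e+02]), 'ee_rot': array([-5.31972029e-04,  7.07099349e-01,  7.07113925e-01, -3.54259140e-04]), 'force': array([-0.04948146, -0.23675572,  0.53649545]), 'wrist_torque': array([ 0.00187177, -0.03004667,  0.06606241]), 'grip_width': 0.9959849928551465}
173.4
scene {'mtx': array([[397.13324578,   0.        , 284.567755  ],
       [  0.        , 397.13324578, 207.832616  ],
       [  0.        ,   0.        ,   1.        ]]), 'extrinsics': array([[ 5.99298618e-01, -5.32084915e-01,  5.98102675e-01,
         1.20957727e+03],
       [ 8.00222378e-01,  4.18745251e-01, -4.29297754e-01,
        -4.96356421e+02],
       [-2.20297958e-02,  7.35892
[... 487 characters left out ...]
2],
       [ 7.99106376e-03,  6.14911812e-01,  7.88555392e-01,
         1.40286108e+03],
       [ 0.00000000e+00,  0.00000000e+00,  0.00000000e+00,
         1.00000000e+00]])}
wrist {'mtx': array([[289.87349631,   0.        , 276.70522177],
       [  0.        , 289.87349631, 211.33372545],
       [  0.        ,   0.        ,   1.        ]]), 'extrinsics': array([[ 9.99996196e-01,  7.36145328e-04,  2.65817824e-03,
         5.24114770e+02],
       [-1.51973194e-03,  9.51298201e-01,  3.08268428e-01,
         7.85639821e+01],
       [-2.30178982e-03, -3.08271295e-01,  9.51295701e-01,
         3.74263236e+02],
       [ 0.00000000e+00,  0.00000000e+00,  0.00000000e+00,
         1.00000000e+00]])}
```

View pics/scene0.png

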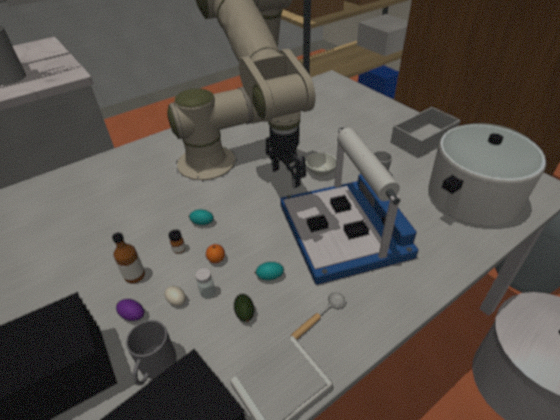

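View pics/side0.png

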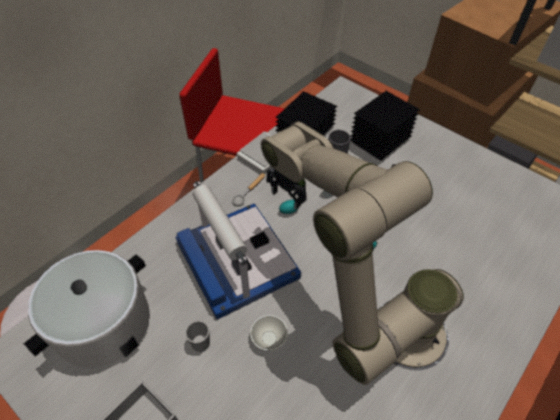

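View pics/wrist0.png

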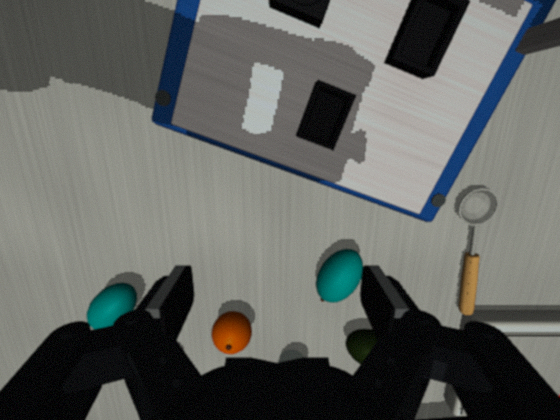

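```bash
cat > h.py <<'E'
import numpy as np, cv2, sys, os
def K(c): return c["mtx"], c["extrinsics"]
def proj(c,P):
    m,E=K(c); P=np.atleast_2d(P).astype(float); q=(P-E[:3,3])@E[:3,:3]
    q=q*[1,-1,-1]; u=q@m.T; return u[:,:2]/u[:,2:]
def ray(c,uv):
    m,E=K(c); d=np.linalg.inv(m)@np.array([uv[0],uv[1],1.]); d=d*[1,-1,-1]; d=E[:3,:3]@d
    return E[:3,3],d/np.linalg.norm(d)
def onz(c,uv,z):
    o,d=ray(c,uv); return o+d*(z-o[2])/d[2]
def rect(im,c,z,x0,x1,y0,y1,s=1.0):
    # image: up = +x world, left = +y
    H=int((x1-x0)/s); W=int((y1-y0)/s)
    r,q=np.mgrid[0:H,0:W]; P=np.stack([x1-r*s, y1-q*s, np.full(r.shape,z)],-1).reshape(-1,3)
    uv=proj(c,P).reshape(H,W,2).astype(np.float32)
    return cv2.remap(im,uv[...,0],uv[...,1],cv2.INTER_LINEAR)
def bright(im,g=0.5): return (255*(im/255.)**g).astype(np.uint8)
E
python3 - <<'E'
from rig import viewer
from h import *
import pickle
cs={n:viewer.calibration(n) for n in("scene","side","wrist")}
pickle.dump(cs,open("cal0.pkl","wb"))
for n in cs:
    im=cv2.imread(f"pics/{n}0.png"); im=bright(im)
    cv2.imwrite(f"pics/{n}0b.png",cv2.resize(im,(800,600),interpolation=cv2.INTER_CUBIC))
    if n!="side":
        t=rect(im,cs[n],24 if n=="scene" else 24,200,800,-550,250,1)
        for k in range(-500,251,100): cv2.putText(t,f"y{k}",(250-k,12),0,.4,(0,0,255)); cv2.line(t,(250-k,0),(250-k,600),(0,0,255),1) if k%100==0 else 0
        for k in range(200,801,100): cv2.putText(t,f"x{k}",(0,800-k),0,.4,(0,0,255)); cv2.line(t,(0,800-k),(800,800-k),(0,0,255),1)
        cv2.imwrite(f"pics/{n}0r.png",t)
E
```

```text
(no output)
```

View pics/scene0r.png

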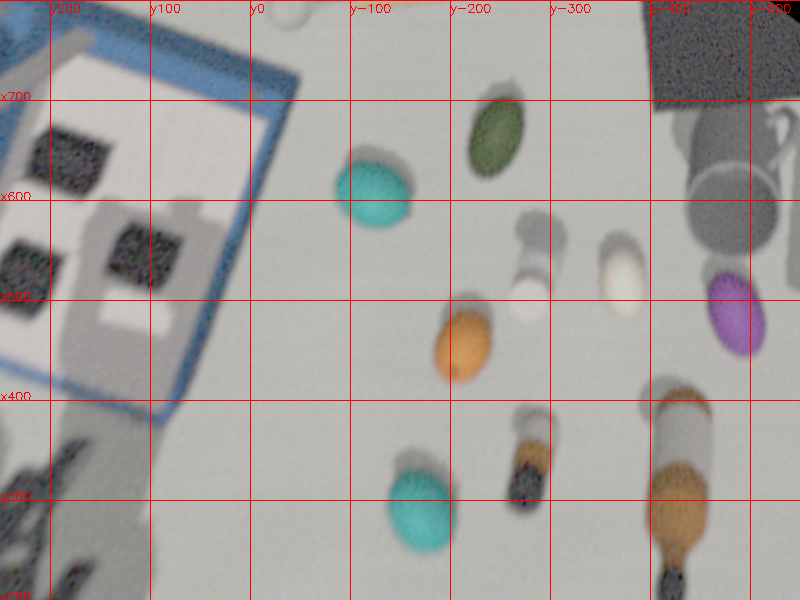

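View pics/wrist0r.png

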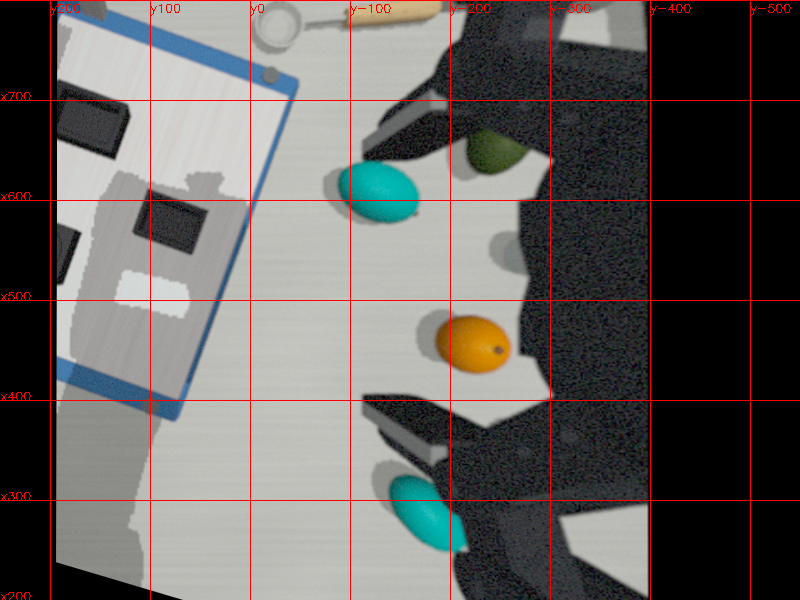

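View pics/scene0b.png

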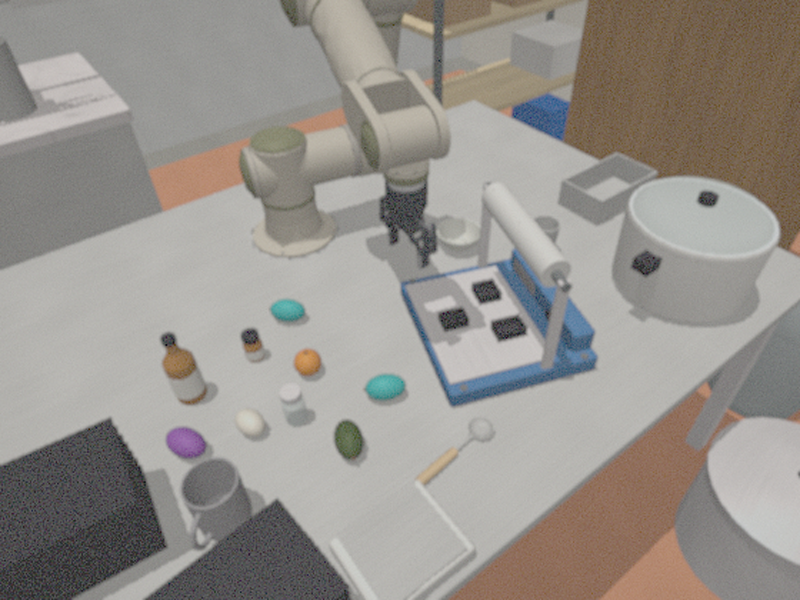

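```bash
python3 - <<'E'
from h import *
import pickle
cs=pickle.load(open("cal0.pkl","rb"))
im=bright(cv2.imread("pics/wrist0.png"),.45)
t=rect(im,cs["wrist"],74,480,720,0,300,.4)
cv2.imwrite("pics/w74.png",t)
im=bright(cv2.imread("pics/scene0.png"),.45)
t=rect(im,cs["scene"],74,480,720,0,300,.4)
cv2.imwrite("pics/s74.png",t)
E
```

```text
(no output)
```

View pics/w74.png

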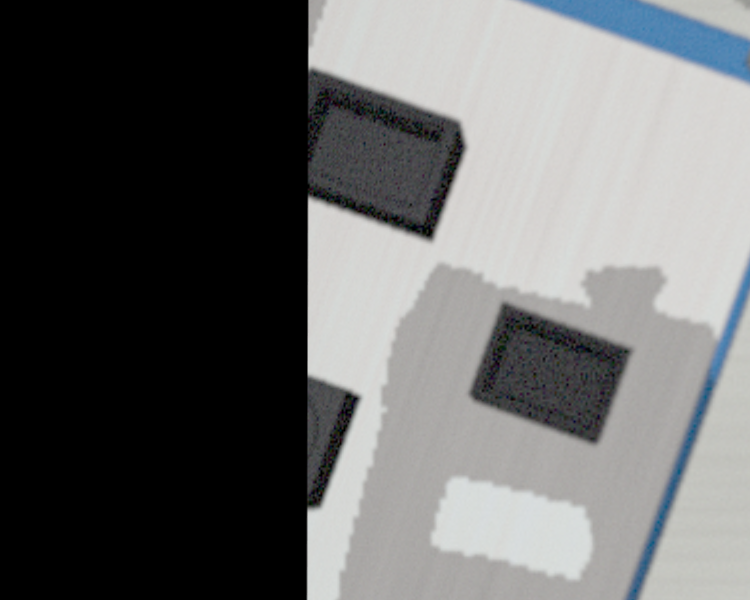

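View pics/s74.png

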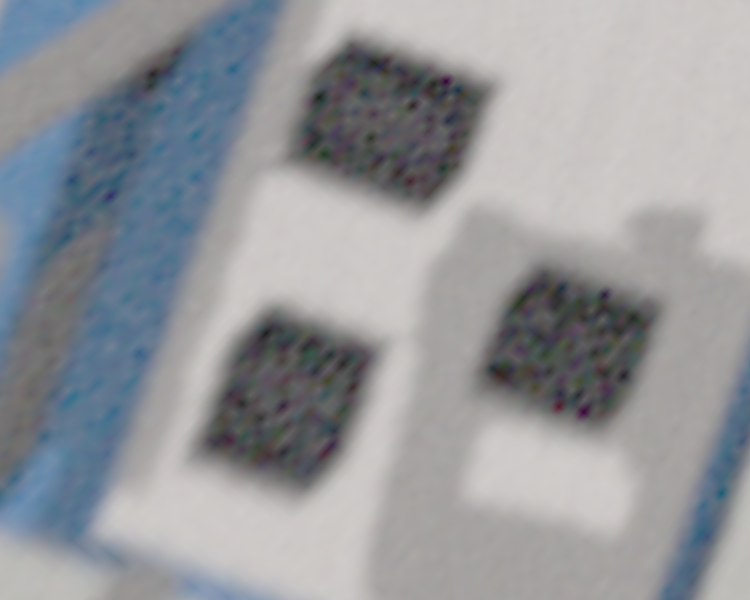

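```bash
cat > fit.py <<'E'
from h import *
import pickle
from scipy.optimize import minimize
cs=pickle.load(open("cal0.pkl","rb"))
S=4
def hullmask(c,P,shape,roi):
    uv=proj(c,P); h=cv2.convexHull(((uv-[roi[0],roi[1]]+.5)*S).astype(np.float32)*16).astype(np.int32)
    m=np.zeros(((roi[3]-roi[1])*S,(roi[2]-roi[0])*S),np.uint8); cv2.fillConvexPoly(m,h,255,shift=4); 
    return cv2.resize(m,(roi[2]-roi[0],roi[3]-roi[1]),interpolation=cv2.INTER_AREA)/255.
def ell(x,y,z,yaw,L,T):
    a=np.linspace(0,np.pi,25); b=np.linspace(0,2*np.pi,36); A,B=np.meshgrid(a,b)
    p=np.stack([L/2*np.cos(A),T/2*np.sin(A)*np.cos(B),T/2*np.sin(A)*np.sin(B)],-1).reshape(-1,3)
    R=np.array([[np.cos(yaw),-np.sin(yaw),0],[np.sin(yaw),np.cos(yaw),0],[0,0,1]]); return p@R.T+[x,y,z]
def best(f,starts,scale):
    r=[minimize(f,s,method="Nelder-Mead",options=dict(initial_simplex=np.vstack([s]+[np.array(s)+np.eye(len(s))[i]*scale[i] for i in range(len(s))]),xatol=.02,fatol=1e-4)) for s in starts]
    return sorted(r,key=lambda q:q.fun)
E
cat > f1.py <<'E'
from fit import *
sc=cv2.imread("pics/scene0.png"); wr=cv2.imread("pics/wrist0.png")
hs=cv2.cvtColor(sc,cv2.COLOR_BGR2HSV)
def roi_of(c,x,y,r=70):
    q=proj(c,[[x+dx,y+dy,25] for dx in(-r,r) for dy in(-r,r)]); a=q.min(0).astype(int);b=q.max(0).astype(int); return [a[0],a[1],b[0],b[1]]
c=cs["scene"]
def show(n,x,y):
    r=roi_of(c,x,y); p=hs[r[1]:r[3],r[0]:r[2]]; return r,p
for n,x,y,L,T in(("avocado",655,-245,82,54),("mandarin",455,-215,58,58),("egg",520,-373,66,48)):
    r,p=show(n,x,y); H,Sa,V=[p[...,i].astype(int) for i in range(3)]
    if n=="avocado": m=(H>25)&(H<75)&(Sa>90)
    if n=="mandarin": m=(H<25)&(Sa>150)
    if n=="egg":
        b=sc[r[1]:r[3],r[0]:r[2]].astype(int); bg=np.median(b.reshape(-1,3),0); print("bg",bg); m=(V>bg.max()*1.12)
    m=m.astype(np.uint8); k,l,st,_=cv2.connectedComponentsWithStats(m); 
    cx,cy=proj(c,[x,y,25])[0]-[r[0],r[1]]
    # comp nearest
    i=1+np.argmax(st[1:,4]); m=(l==i).astype(float)
    cv2.imwrite(f"pics/m_{n}.png",cv2.resize(np.hstack([bright(sc[r[1]:r[3],r[0]:r[2]]),np.repeat((m*255).astype(np.uint8)[...,None],3,2)]),None,fx=6,fy=6,interpolation=0))
    def f(v):
        h=hullmask(c,ell(v[0],v[1],T/2,v[2]/30 if L!=T else 0,L,T),None,r); return np.abs(h-m).sum()/m.sum()
    R=best(f,[[x,y,30*q] for q in np.arange(0,3.1,.5)],[8,8,10])
    print(n,m.sum(),[(np.round(q.x[:2],1),round(np.degrees(q.x[2]/30),1),round(q.fun,3)) for q in R[:4]])
E
python3 f1.py
```

```text
avocado 277.0 [(array([ 661. , -241.7]), np.float64(152.7), np.float64(0.753)), (array([ 660.7, -242.5]), np.float64(-25.9), np.float64(0.753)), (array([ 660.9, -244.7]), np.float64(157.2), np.float64(0.754)), (array([ 661. , -242.6]), np.float64(-26.7), np.float64(0.754))]
mandarin 247.0 [(array([ 457.4, -213.7]), np.float64(-2.8), np.float64(0.28)), (array([ 457.4, -213.7]), np.float64(25.8), np.float64(0.28)), (array([ 457.4, -213.7]), np.float64(54.5), np.float64(0.28)), (array([ 457.4, -213.7]), np.float64(83.1), np.float64(0.28))]
bg [126. 132. 133.]
egg 152.0 [(array([ 499. , -366.4]), np.float64(163.7), np.float64(1.139)), (array([ 499.7, -366.6]), np.float64(166.1), np.float64(1.14)), (array([ 499.7, -367.3]), np.float64(-12.6), np.float64(1.143)), (array([ 500.2, -366.8]), np.float64(-10.4), np.float64(1.144))]
```

```bash
python3 - <<'E'
import cv2,numpy as np
ims=[cv2.resize(cv2.imread(f"pics/m_{n}.png"),(780,200)) for n in("avocado","mandarin","egg")]
cv2.imwrite("pics/m_all.png",np.vstack(ims))
E
```

```text
(no output)
```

View pics/m_all.png

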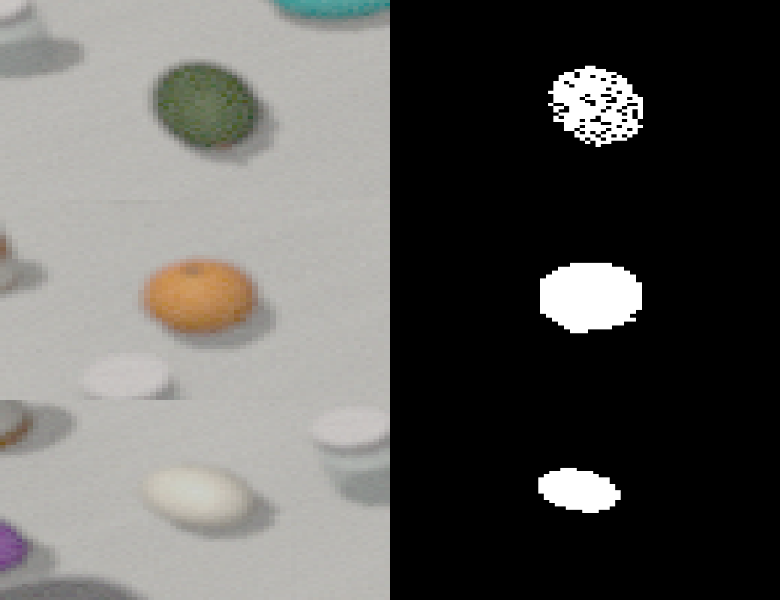

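```bash
cat > f1.py <<'E'
from fit import *
def seg(im,c,n,x,y,T,r=65,win=None):
    q=proj(c,[[x+dx,y+dy,25] for dx in(-r,r) for dy in(-r,r)]); a=np.maximum(q.min(0).astype(int),0);b=np.minimum(q.max(0).astype(int),[560,420]); R=[a[0],a[1],b[0],b[1]]
    p=cv2.GaussianBlur(im[R[1]:R[3],R[0]:R[2]],(0,0),.7)
    lab=cv2.cvtColor(p.astype(np.float32)/255,cv2.COLOR_BGR2Lab); bg=np.median(lab.reshape(-1,3),0)
    d=np.linalg.norm((lab-bg)[...,1:],axis=2)
    if n=="egg": d=(lab-bg)[...,2]
    cx,cy=(proj(c,[x,y,T/2])[0]-a).astype(int)
    ref=np.percentile(d[max(cy-3,0):cy+4,max(cx-3,0):cx+4],50); m=(d>ref*.5).astype(np.uint8)
    k,l,st,_=cv2.connectedComponentsWithStats(m); m=(l==l[cy,cx]).astype(np.uint8)
    m=cv2.morphologyEx(m,cv2.MORPH_CLOSE,np.ones((3,3)))
    return m.astype(float),R
def fitobj(views,n,x,y,L,T):
    ms=[(c,)+seg(im,c,n,x,y,T) for im,c in views]
    def f(v):
        return sum(np.abs(hullmask(c,ell(v[0],v[1],T/2,v[2]/30 if L!=T else 0,L,T),None,r)-m).sum()/m.sum() for c,m,r in ms)
    R=best(f,[[x,y,30*q] for q in (np.arange(0,3.1,.5) if L!=T else [0])],[8,8,10])
    return R,ms
OBJ=dict(avocado=(82,54),mandarin=(58,58),egg=(66,48))
if __name__=="__main__":
    sc=cv2.imread("pics/scene0.png")
    out=[]
    for n,x,y in(("avocado",655,-245),("mandarin",455,-215),("egg",515,-373)):
        R,ms=fitobj([(sc,cs["scene"])],n,x,y,*OBJ[n])
        print(n,ms[0][1].sum(),[(np.round(q.x[:2],1),round(np.degrees(q.x[2]/30),1),round(q.fun,3)) for q in R[:4]])
        c,m,r=ms[0]; v=R[0].x; h=hullmask(c,ell(v[0],v[1],OBJ[n][1]/2,v[2]/30,*OBJ[n]),None,r)
        b=bright(sc[r[1]:r[3],r[0]:r[2]]); g=lambda a:np.repeat((a*255).astype(np.uint8)[...,None],3,2)
        out.append(cv2.resize(np.hstack([b,g(m),g(h)]),(780,180),interpolation=0))
    cv2.imwrite("pics/m_all2.png",np.vstack(out))
E
python3 f1.py
```

```text
avocado 343.0 [(array([ 660.2, -243. ]), np.float64(-26.0), np.float64(0.415)), (array([ 661. , -241.7]), np.float64(152.7), np.float64(0.416)), (array([ 661.2, -242.9]), np.float64(-26.0), np.float64(0.416)), (array([ 661.4, -242.5]), np.float64(150.2), np.float64(0.417))]
mandarin 237.0 [(array([ 451.9, -212.6]), np.float64(-1.1), np.float64(0.328))]
egg 3402.0 [(array([ 585. , -376.5]), np.float64(-100.8), np.float64(0.881)), (array([ 578.8, -384.4]), np.float64(71.8), np.float64(0.881)), (array([ 588.4, -372.9]), np.float64(74.9), np.float64(0.881)), (array([ 598.2, -360.8]), np.float64(-109.4), np.float64(0.881))]
```

View pics/m_all2.png

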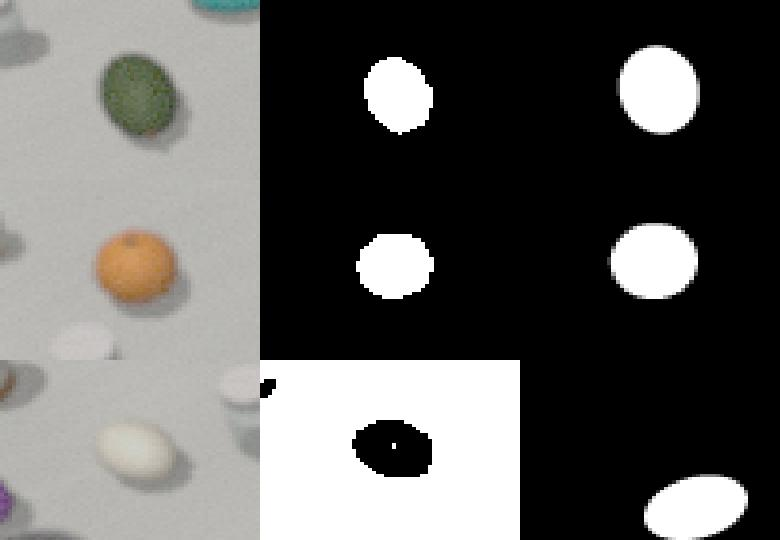

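```bash
python3 - <<'E'
from f1 import *
sc=cv2.imread("pics/scene0.png"); c=cs["scene"]
m,r=seg(sc,c,"mandarin",455,-215,58); print(r,m.shape)
def cen(a): 
    ys,xs=np.mgrid[:a.shape[0],:a.shape[1]]; return (a*xs).sum()/a.sum(),(a*ys).sum()/a.sum(),a.sum()
print(cen(m))
for x,y in((455,-215),(452,-212),(440,-215),(455,-200)):
    h=hullmask(c,ell(x,y,29,0,58,58),None,r); print(x,y,h.shape,cen(h),np.abs(h-m).sum(), proj(c,[x,y,29])-r[:2])
E
```

```text
[np.int64(184), np.int64(231), np.int64(244), np.int64(278)] (47, 60)
(np.float64(30.556962025316455), np.float64(21.80590717299578), np.float64(237.0))
455 -215 (47, 60) (np.float64(30.239155484518452), np.float64(21.603191713439642), np.float64(316.50588235294117)) 79.50588235294117 [[30.14472618 21.45331132]]
452 -212 (47, 60) (np.float64(30.6029234459871), np.float64(20.531092687656148), np.float64(315.5019607843137)) 79.6313725490196 [[30.53361137 20.37097523]]
440 -215 (47, 60) (np.float64(27.746585755028708), np.float64(18.57909615167163), np.float64(312.1294117647059)) 166.50196078431372 [[27.65386529 18.42690638]]
455 -200 (47, 60) (np.float64(34.66735765616363), np.float64(19.24845469621589), np.float64(312.1411764705882)) 183.25882352941176 [[34.57982534 19.08998148]]
```

```bash
python3 - <<'E'
s=open("f1.py").read()
s=s.replace('ref=np.perc','d=d*np.sign(np.median(d[cy-3:cy+4,cx-3:cx+4]))\n    ref=np.perc').replace("ref*.5","ref*.35")
s=s.replace("v[2]/30 if L!=T else 0,L,T)","v[2]/30 if L!=T else 0,L*v[3]/50,T*v[3]/50)").replace("[[x,y,30*q]","[[x,y,30*q,48]").replace("[8,8,10]","[8,8,10,3]").replace("v[2]/30,*OBJ[n])","v[2]/30,*(np.array(OBJ[n])*v[3]/50))").replace("round(q.fun,3)","round(q.x[3]/50,3),round(q.fun,3)")
open("f1.py","w").write(s)
E
python3 f1.py
```

```text
avocado 371.0 [(array([ 664.6, -246.6]), np.float64(158.8), np.float64(0.865), np.float64(0.058)), (array([ 664.3, -246.4]), np.float64(157.9), np.float64(0.867), np.float64(0.059)), (array([ 664.6, -246.6]), np.float64(158.4), np.float64(0.866), np.float64(0.059)), (array([ 664.5, -246.5]), np.float64(157.8), np.float64(0.87), np.float64(0.059))]
mandarin 268.0 [(array([ 456. , -214.7]), np.float64(24.5), np.float64(0.922), np.float64(0.052))]
egg 324.0 [(array([ 515.2, -373.3]), np.float64(13.6), np.float64(0.979), np.float64(0.047)), (array([ 515.3, -373.1]), np.float64(14.8), np.float64(0.974), np.float64(0.047)), (array([ 515.4, -373.4]), np.float64(196.4), np.float64(0.968), np.float64(0.047)), (array([ 515.6, -373.1]), np.float64(16.2), np.float64(0.973), np.float64(0.047))]
```

View pics/m_all2.png

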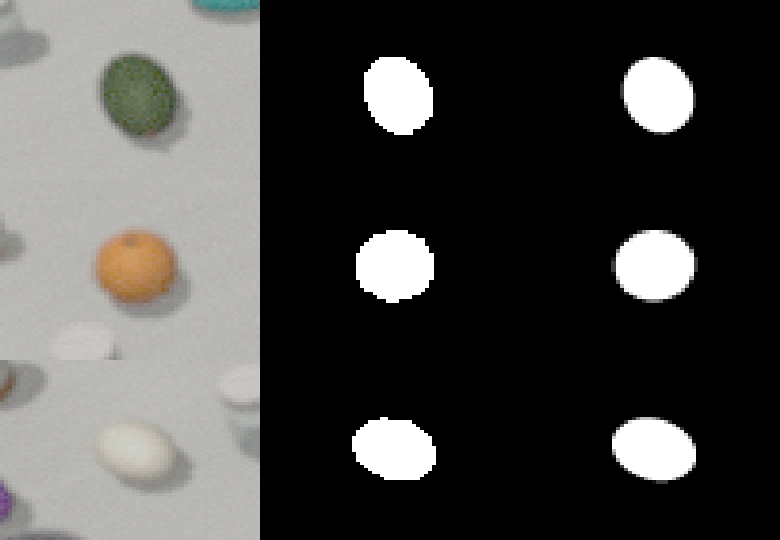

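```bash
cat > f2.py <<'E'
from fit import *
RS=[((50,60),52,52),((50,-60),64,44),((-50,0),56,40)]
def box(v,r):
    (cx,cy),a,b=r; P=np.array([[cx+i*a/2,cy+j*b/2,z] for i in(-1,1) for j in(-1,1) for z in(50,74)])
    t=v[2]/100; R=np.array([[np.cos(t),-np.sin(t),0],[np.sin(t),np.cos(t),0],[0,0,1]]); return P@R.T+[v[0],v[1],0]
views=[]
for n,roi in(("scene",[295,180,380,250]),("wrist",[250,0,490,160])):
    g=cv2.cvtColor(cv2.imread(f"pics/{n}0.png"),cv2.COLOR_BGR2GRAY); g=cv2.GaussianBlur(g,(0,0),.7)
    p=g[roi[1]:roi[3],roi[0]:roi[2]]
    m=(p<45).astype(float); views.append((cs[n],m,roi))
    cv2.imwrite(f"pics/rm_{n}.png",cv2.resize(m*255,None,fx=3,fy=3))
def pred(c,v,roi): return np.maximum.reduce([hullmask(c,box(v,r),None,roi) for r in RS])
def f(v,vs): return sum(np.abs(pred(c,v,roi)-m).sum()/m.sum() for c,m,roi in vs)
s=[605,155,122]
for vs in(views,views[:1],views[1:]):
    R=best(lambda v:f(v,vs),[s,[600,150,118],[610,160,126]],[8,8,6]); print([(np.round(q.x,1),round(q.fun,3)) for q in R])
    if len(vs)==2: V=R[0].x
for (c,m,roi),n in zip(views,("scene","wrist")):
    a=np.dstack([m*255,pred(c,V,roi)*255,0*m]).astype(np.uint8); cv2.imwrite(f"pics/rm_{n}.png",cv2.resize(a,None,fx=3,fy=3,interpolation=0))
E
python3 f2.py
```

```text
[(array([588.2, 128.2, 122.3]), np.float64(0.743)), (array([588.2, 128.2, 122.3]), np.float64(0.743)), (array([588.3, 128.3, 122.5]), np.float64(0.743))]
[(array([587.3, 130. , 122.8]), np.float64(0.676)), (array([586.7, 127.9, 122.4]), np.float64(0.677)), (array([587.1, 128.5, 124.4]), np.float64(0.677))]
[(array([588.2, 128.2, 122.4]), np.float64(0.065)), (array([588.4, 128.2, 122.4]), np.float64(0.065)), (array([588.2, 128.1, 122.6]), np.float64(0.065))][ WARN:0@0.813] global loadsave.cpp:1063 imwrite_ Unsupported depth image for selected encoder is fallbacked to CV_8U.
```

View pics/rm_scene.png

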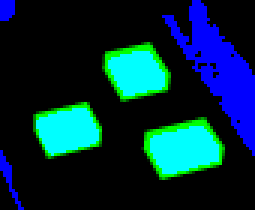

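View pics/rm_wrist.png

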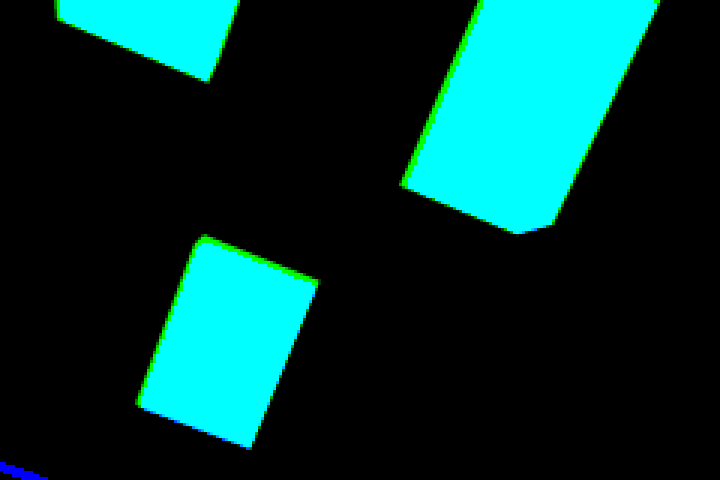

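```bash
python3 - <<'E'
from f1 import *
sc=cv2.imread("pics/scene0.png"); wr=cv2.imread("pics/wrist0.png")
for vs in([(wr,cs["wrist"])],):
    R,ms=fitobj(vs,"mandarin",456,-215,58,58); print(np.round(R[0].x,2),R[0].fun)
E
cat >> h.py <<'E'
from scipy.spatial.transform import Rotation as Ro
SX,SY,SH=588.2,128.2,np.degrees(1.224)
def sealer(x,y): t=np.radians(SH); return np.array([SX+x*np.cos(t)-y*np.sin(t), SY+x*np.sin(t)+y*np.cos(t)])
def Rt(h,t):
    h,t=np.radians(h),np.radians(t); z=np.array([np.cos(h)*np.sin(t),np.sin(h)*np.sin(t),-np.cos(t)]); y=np.array([np.sin(h),-np.cos(h),0])
    return np.stack([np.cross(y,z),y,z],1)
def go(gx,gy,gz,h,t,grasp=155):
    from rig import ctrl
    s=ctrl.sense(); p=np.array(s["eef_pos"]); q=s["ee_rot"]; R0=Ro.from_quat([q[1],q[2],q[3],q[0]])
    R=Rt(h,t); T=np.array([gx,gy,gz])-grasp*R[:,2]
    rv=(Ro.from_matrix(R)*R0.inv()).as_rotvec()/(np.pi/2)
    g=p+R0.as_matrix()[:,2]*grasp
    print("t %.2f"%s["time_s"],"tcp",np.round(p,1),"grasp",np.round(g,1),"target",np.round(T,1),"w %.3f"%s["grip_width"],"F",np.round(s["force"],1),"j",np.round(s["joints"],2))
    print("  shift",np.round((T-p)/100,3),"turn",np.round(rv,3), "mm",np.round(np.linalg.norm(T-p)),"deg",np.round(np.linalg.norm(rv)*90,1))
E
python3 - <<'E'
from h import *
go(456,-218,120,90,0)
go(456,-218,29,90,0)
print(sealer(50,60),sealer(50,-60),sealer(-50,0))
E
```

```text
[ 456.54 -218.4    10.6    47.47] 0.027184526888293287
t 0.15 tcp [525.   -0.  404.3] grasp [524.8   0.  249.3] target [ 456. -218.  275.] w 1.000 F [-0.4  0.3  0.1] j [-0.22  0.31  1.5   0.    1.33 -0.22]
  shift [-0.69  -2.18  -1.293] turn [-0.    -0.001  0.   ] mm 263.0 deg 0.1
t 0.15 tcp [525.   -0.  404.3] grasp [524.8   0.  249.3] target [ 456. -218.  184.] w 1.000 F [-0.4  0.3  0.1] j [-0.22  0.31  1.5   0.    1.33 -0.22]
  shift [-0.69  -2.18  -2.203] turn [-0.    -0.001  0.   ] mm 318.0 deg 0.1
[548.76634512 195.61651773] [661.62231586 154.83012456] [571.20566951  81.17667886]
```

drive_tool(
  rows=[
    [[-0.15,-0.5,-0.2,0,0,0],[-0.35,-1,-0.4,0,0,0],[-0.35,-1,-0.4,0,0,0]],
  ],
  fingers=1,
)

```text
time_s: 0.52
eef_pos: [489.0, -102.4, 362.8]
ee_rot: [-0.002, 0.709, 0.706, -0.001]
force: [-0.1, 0.3, 0.4]
grip_width: 0.999
```

drive_tool(
  rows=[
    [[-0.15,-0.5,-0.4,0,0,0],[-0.3,-1,-0.8,0,0,0],[-0.32,-1,-0.8,0,0,0],[-0.32,-1,-0.8,0,0,0]],
  ],
)

```text
time_s: 1.02
eef_pos: [457.3, -202.0, 283.2]
ee_rot: [-0.002, 0.709, 0.706, -0.001]
force: [0.4, 0.6, 1.1]
grip_width: 1.002
```

```bash
python3 - <<'E'
from h import *
go(456,-217,27,90,0)
E
```

```text
t 1.02 tcp [ 457.3 -202.   283.2] grasp [ 456.7 -201.8  128.2] target [ 456. -217.  182.] w 1.002 F [0.4 0.6 1.1] j [-0.65  0.39  1.73 -0.    1.02 -0.65]
  shift [-0.013 -0.15  -1.012] turn [-0.001 -0.002  0.003] mm 102.0 deg 0.3
```

```bash
python3 - <<'E'
from f1 import *
from rig import viewer
c=viewer.calibration("wrist"); im=viewer.capture("wrist")[:,:,::-1].copy(); cv2.imwrite("pics/w1.png",im); pickle.dump(c,open("w1.pkl","wb"))
R,ms=fitobj([(im,c)],"mandarin",456,-217,58,58); print(np.round(R[0].x,2),R[0].fun)
cv2.imwrite("pics/w1b.png",bright(im))
E
```

```text
[ 457.96 -216.06    5.08   49.15] 0.0229734157814069
```

View pics/w1b.png

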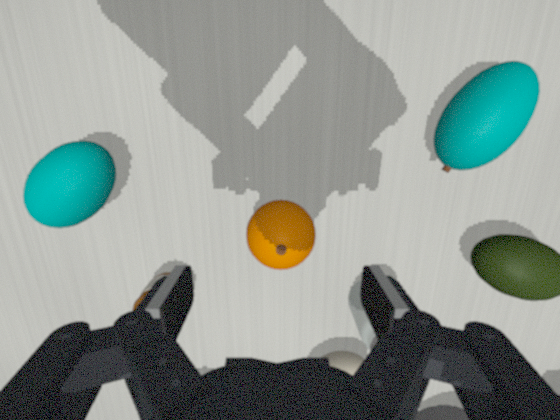

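```bash
python3 - <<'E'
from h import *
import pickle
c=pickle.load(open("cal0.pkl","rb"))["scene"]; w=pickle.load(open("w1.pkl","rb"))
for n,uv,z in(("salt cap",(203,276),85),("spice cap",(176,236),70),("soy cap",(118,238),170),("bottle base",(132,276),5)): print(n,onz(c,uv,z))
print(onz(w,(145,290),70),onz(w,(380,280),85))
E
```

```text
salt cap [ 556.13262691 -296.06603394   85.        ]
spice cap [ 364.64738399 -285.37594338   70.        ]
soy cap [ 378.13358241 -432.78884259  170.        ]
bottle base [ 366.98561692 -439.19652723    5.        ]
[ 358.90262839 -242.4883123    70.        ] [ 523.31719134 -225.57473999   85.        ]
```

drive_tool(
  rows=[
    [[0,-0.15,-0.4,0,0,0],[0,-0.145,-0.8,0,0,0],[0,-0.145,-1,0,0,0],[0,-0.145,-1,0,0,0]],
  ],
)

```text
time_s: 1.58
eef_pos: [458.2, -215.0, 183.8]
ee_rot: [-0.002, 0.708, 0.706, -0.001]
force: [-0.4, 0.5, 0.2]
grip_width: 0.994
```

drive_tool(
  rows=[
    [[0,0,-0.01,0,0,0],[0,0,-0.01,0,0,0],[0,0,-0.01,0,0,0],[0,0,-0.01,0,0,0],[0,0,-0.01,0,0,0]],
  ],
  fingers=-1,
  force=25,
)

```text
time_s: 2.2
eef_pos: [458.5, -215.0, 184.2]
ee_rot: [-0.001, 0.708, 0.707, -0.001]
force: [-1.1, -0.2, 6.5]
grip_width: 0.668
```

```bash
python3 - <<'E'
from f1 import *
from rig import viewer
im=viewer.capture("wrist")[:,:,::-1].copy(); cv2.imwrite("pics/w2b.png",bright(im))
go(456,-217,27,90,0)
E
```

```text
t 2.25 tcp [ 458.5 -215.   184.2] grasp [ 458.2 -215.    29.2] target [ 456. -217.  182.] w 0.658 F [-3.1  1.   5.8] j [-0.67  0.57  1.78 -0.    0.8  -0.67]
  shift [-0.025 -0.02  -0.022] turn [-0.    -0.001  0.001] mm 4.0 deg 0.1
```

View pics/w2b.png

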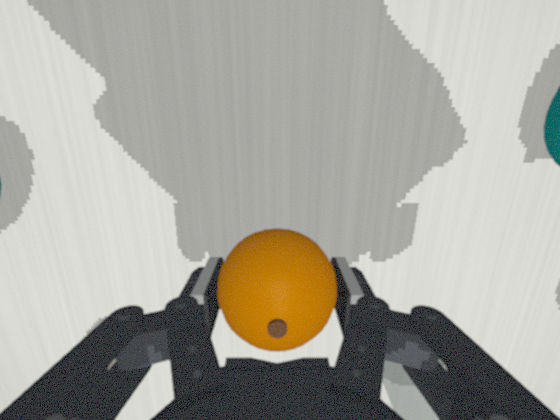

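drive_tool(
  rows=[
    [[0,0,0.2,0,0,0],[0,0,0.5,0,0,0],[0,0.2,0.8,0,0,0],[0,0.6,1,0,0,0],[0,1,1,0,0,0],[0.1,1,1,0,0,0]],
  ],
  fingers=-1,
  force=30,
)

```text
time_s: 3.0
eef_pos: [468.3, -112.9, 285.3]
ee_rot: [-0.0, 0.707, 0.708, -0.0]
force: [0.2, 0.0, -1.3]
grip_width: 0.658
```

```bash
cat > inhand.py <<'E'
from f1 import *
from rig import viewer,ctrl
# centre of held ellipsoid in tool frame; ball version
def ball(D,name,lo,hi):
    s=ctrl.sense(); c=viewer.calibration("wrist"); im=viewer.capture("wrist")[:,:,::-1].copy(); cv2.imwrite(f"pics/{name}.png",bright(im))
    h=cv2.cvtColor(im,cv2.COLOR_BGR2HSV); m=(cv2.inRange(h,lo,hi)>0).astype(np.uint8); m[:150]=0
    k,l,st,_=cv2.connectedComponentsWithStats(m); m=(l==1+np.argmax(st[1:,4])).astype(np.uint8)
    q=s["ee_rot"]; R=Ro.from_quat([q[1],q[2],q[3],q[0]]).as_matrix(); p=np.array(s["eef_pos"])
    return s,c,im,m,R,p
E
python3 - <<'E'
from inhand import *
s,c,im,m,R,p=ball(58,"w3",(5,120,40),(22,255,255))
roi=[0,0,560,420]; print(m.sum(),st if 0 else "")
def f(v):
    P=p+R@np.array(v); return np.abs(hullmask(c,ell(*P,0,58,58),None,roi)-m).sum()/m.sum()
r=best(f,[[0,0,155],[0,0,150]],[4,4,6]); print([(np.round(q.x,1),round(q.fun,3)) for q in r])
g=sealer(-60,60); go(*g,130,SH,42)
E
```

```text
11317 
[(array([ -2. ,  -1.2, 156.7]), np.float64(0.02)), (array([ -2. ,  -1.2, 156.8]), np.float64(0.02))]
t 3.05 tcp [ 469.5 -114.3  285.2] grasp [ 469.6 -114.4  130.2] target [476.1  -5.4 245.2] w 0.658 F [-0.7  0.1 -1.6] j [-0.48  0.36  1.78 -0.    1.01 -0.48]
  shift [ 0.066  1.089 -0.401] turn [ 0.463 -0.081 -0.211] mm 116.0 deg 46.3
```

drive_tool(
  rows=[
    [[0.01,0.15,0,0.06,-0.01,-0.03],[0.02,0.3,-0.05,0.14,-0.025,-0.065],[0.03,0.5,-0.1,0.23,-0.04,-0.105],[0.04,0.7,-0.2,0.32,-0.055,-0.145],[0.05,0.85,-0.3,0.4,-0.07,-0.18],[0.06,1,-0.35,0.463,-0.081,-0.211],[0.066,1,-0.35,0.463,-0.081,-0.211],[0.066,1,-0.35,0.463,-0.081,-0.211]],
  ],
)

```text
time_s: 4.05
eef_pos: [476.5, -15.1, 250.6]
ee_rot: [-0.205, 0.764, 0.537, 0.293]
force: [-0.2, -0.3, -0.2]
grip_width: 0.661
```

```bash
python3 - <<'E'
from h import *
g=sealer(-60,60); go(*g,130,SH,42)
g=sealer(20,60); go(*g,120,SH,42)
E
```

```text
t 4.05 tcp [476.5 -15.1 250.6] grasp [511.9  82.2 135.3] target [476.1  -5.4 245.2] w 0.661 F [-0.2 -0.3 -0.2] j [-0.4   0.41  1.88  0.86  1.08 -0.56]
  shift [-0.003  0.097 -0.054] turn [0.001 0.001 0.   ] mm 11.0 deg 0.1
t 4.05 tcp [476.5 -15.1 250.6] grasp [511.9  82.2 135.3] target [503.3  69.9 235.2] w 0.661 F [-0.2 -0.3 -0.2] j [-0.4   0.41  1.88  0.86  1.08 -0.56]
  shift [ 0.268  0.85  -0.154] turn [0.001 0.001 0.   ] mm 90.0 deg 0.1
```

drive_tool(
  rows=[
    [[0.06,0.2,-0.05,0,0,0],[0.14,0.43,-0.12,0,0,0],[0.22,0.68,-0.15,0,0,0],[0.27,0.85,-0.15,0,0,0],[0.27,0.85,-0.15,0,0,0]],
  ],
)

```text
time_s: 4.68
eef_pos: [503.7, 70.1, 235.9]
ee_rot: [-0.204, 0.764, 0.538, 0.293]
force: [-0.2, -0.7, -1.3]
grip_width: 0.661
```

```bash
python3 - <<'E'
from inhand import *
s,c,im,m,R,p=ball(58,"w4",(5,120,40),(22,255,255))
roi=[0,0,560,420]
def f(v):
    P=p+R@np.array(v); return np.abs(hullmask(c,ell(*P,0,58,58),None,roi)-m).sum()/m.sum()
r=best(f,[[0,0,155]],[4,4,6]); v=r[0].x; print(np.round(v,1),r[0].fun,"ball world",p+R@v)
sc=viewer.capture("scene")[:,:,::-1].copy(); cv2.imwrite("pics/s4.png",cv2.resize(bright(sc)[130:290,240:440],(800,640)))
pickle.dump(c,open("w4.pkl","wb"))
o=R@np.array([v[0],0,v[2]-155]); print("off",o)
g=sealer(50,60); go(g[0]-o[0],g[1]-o[1],96-o[2],SH,42)
E
```

```text
[ -0.2  -0.8 154.9] 0.01989336797520941 ball world [538.32023252 167.29352703 120.44911144]
off [-0.06695367 -0.18646091 -0.02491148]
t 4.78 tcp [503.6  69.2 235.9] grasp [539.1 166.3 120.4] target [513.6  98.3 211.2] w 0.658 F [-0.   0.1 -2.1] j [-0.21  0.48  1.83  0.93  0.97 -0.47]
  shift [ 0.1    0.291 -0.247] turn [0.002 0.001 0.   ] mm 39.0 deg 0.2
```

View pics/w4.png

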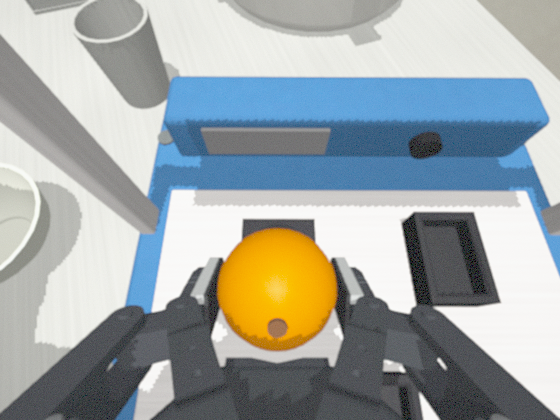

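View pics/s4.png

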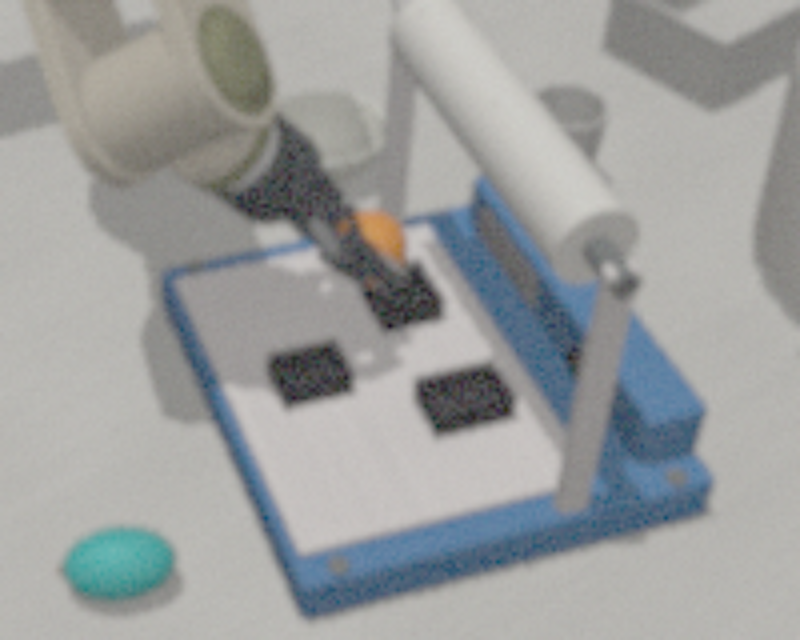

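```bash
python3 - <<'E'
from f2 import box,RS
from h import *
import pickle
c=pickle.load(open("w4.pkl","rb")); V=[588.2,128.2,122.4]
im=cv2.imread("pics/w4.png")
for r in RS:
    uv=proj(c,box(V,r)).astype(int)
    for i,(a,b) in enumerate([(0,2),(0,4),(6,2),(6,4),(1,3),(1,5),(7,3),(7,5)]): cv2.line(im,tuple(map(int,uv[a])),tuple(map(int,uv[b])),(0,0,255) if i<4 else (0,255,0),1)
cv2.imwrite("pics/w4p.png",im[180:420,200:540].repeat(2,0).repeat(2,1))
E
```

```text
[(array([588.2, 128.2, 122.3]), np.float64(0.743)), (array([588.2, 128.2, 122.3]), np.float64(0.743)), (array([588.3, 128.3, 122.5]), np.float64(0.743))]
[(array([587.3, 130. , 122.8]), np.float64(0.676)), (array([586.7, 127.9, 122.4]), np.float64(0.677)), (array([587.1, 128.5, 124.4]), np.float64(0.677))]
[(array([588.2, 128.2, 122.4]), np.float64(0.065)), (array([588.4, 128.2, 122.4]), np.float64(0.065)), (array([588.2, 128.1, 122.6]), np.float64(0.065))][ WARN:0@0.741] global loadsave.cpp:1063 imwrite_ Unsupported depth image for selected encoder is fallbacked to CV_8U.
```

View pics/w4p.png

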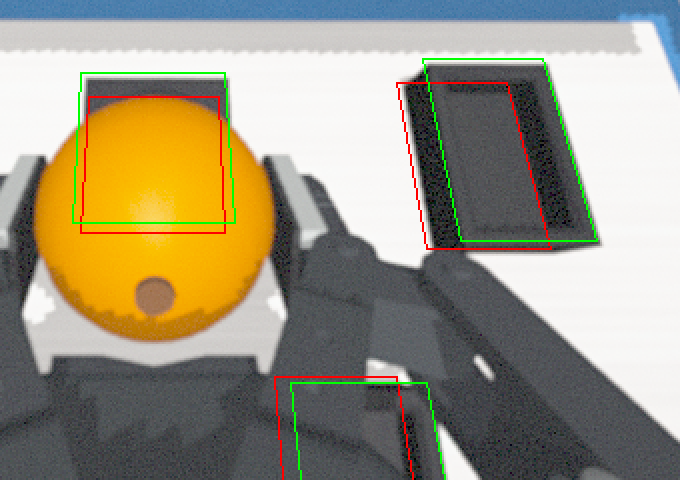

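drive_tool(
  rows=[
    [[0.05,0.15,0,0,0,0],[0.1,0.285,0,0,0,0],[0.1,0.285,0,0,0,0],[0.1,0.285,-0.06,0,0,0],[0.1,0.285,-0.12,0,0,0],[0.1,0.285,-0.17,0,0,0],[0.1,0.285,-0.21,0,0,0],[0.1,0.285,-0.24,0,0,0],[0.1,0.285,-0.25,0,0,0]],
  ],
)

```text
time_s: 5.9
eef_pos: [513.7, 97.7, 211.0]
ee_rot: [-0.204, 0.764, 0.537, 0.294]
force: [0.4, 0.6, 2.4]
grip_width: 0.656
```

```bash
python3 - <<'E'
from h import *
g=sealer(50,60); go(*g,95,SH,42)
E
```

```text
t 5.90 tcp [513.7  97.7 211. ] grasp [549.3 194.9  95.6] target [513.5  98.1 210.2] w 0.656 F [0.4 0.6 2.4] j [-0.14  0.54  1.8   0.98  0.9  -0.48]
  shift [-0.002  0.004 -0.008] turn [0.002 0.002 0.   ] mm 1.0 deg 0.2
```

drive_tool(
  rows=[
    [[0,0,-0.01,0,0,0],[0,0,-0.01,0,0,0],[0,0,-0.01,0,0,0]],
  ],
  fingers=0.5,
)

```text
time_s: 6.28
eef_pos: [513.8, 97.7, 210.1]
ee_rot: [-0.204, 0.764, 0.537, 0.294]
force: [-0.3, -0.5, 0.5]
grip_width: 0.749
```

drive_tool(
  rows=[
    [[0,0,0,0,0,0],[0,0,0,0,0,0]],
  ],
  fingers=0.9,
)

```text
time_s: 6.52
eef_pos: [513.7, 97.7, 210.1]
ee_rot: [-0.204, 0.764, 0.537, 0.294]
force: [-0.3, -0.4, -0.5]
grip_width: 0.951
```

```bash
python3 - <<'E'
from inhand import *
s,c,im,m,R,p=ball(58,"w5",(5,120,40),(22,255,255))
roi=[0,0,560,420]
def f(v):
    P=p+R@np.array(v); return np.abs(hullmask(c,ell(*P,0,58,58),None,roi)-m).sum()/m.sum()
r=best(f,[[0,0,155]],[4,4,6]); v=r[0].x; print(np.round(v,1),r[0].fun,"ball world",p+R@v, "want",sealer(50,60))
go(*sealer(50,60),95,SH,42)
E
```

```text
[ -1.2   0.  156.1] 0.014967057314442306 ball world [549.30471255 194.72123862  93.14404765] want [548.76634512 195.61651773]
t 6.58 tcp [513.7  97.7 210.1] grasp [549.3 194.9  94.7] target [513.5  98.1 210.2] w 0.950 F [-0.7  0.1 -0.2] j [-0.14  0.54  1.8   0.98  0.9  -0.48]
  shift [-0.002  0.004  0.001] turn [0.002 0.002 0.   ] mm 0.0 deg 0.2
```

View pics/w5.png

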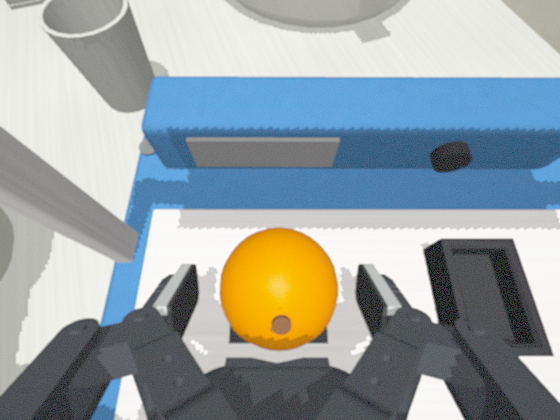

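drive_tool(
  rows=[
    [[-0.05,-0.13,0.15,0,0,0],[-0.13,-0.37,0.44,0,0,0],[-0.15,-0.6,0.6,0,0,0],[-0.15,-1,0.7,0,0,0]],
  ],
  fingers=1,
)

```text
time_s: 7.08
eef_pos: [498.2, -3.3, 282.0]
ee_rot: [-0.203, 0.764, 0.538, 0.294]
force: [1.0, -0.8, -0.2]
grip_width: 1.0
```

```bash
python3 - <<'E'
from h import *
go(664,-246,125,-21,42)
go(664,-246,125,20,42)
go(664,-246,125,25,35)
E
```

```text
t 7.08 tcp [498.2  -3.3 282. ] grasp [533.9  93.8 166.6] target [ 567.2 -208.8  240.2] w 1.000 F [ 1.  -0.8 -0.2] j [-0.36  0.39  1.8   0.83  1.12 -0.46]
  shift [ 0.69  -2.055 -0.418] turn [ 0.004  0.    -1.013] mm 221.0 deg 91.2
t 7.08 tcp [498.2  -3.3 282. ] grasp [533.9  93.8 166.6] target [ 566.5 -281.5  240.2] w 1.000 F [ 1.  -0.8 -0.2] j [-0.36  0.39  1.8   0.83  1.12 -0.46]
  shift [ 0.683 -2.782 -0.418] turn [ 0.004  0.002 -0.557] mm 289.0 deg 50.2
t 7.08 tcp [498.2  -3.3 282. ] grasp [533.9  93.8 166.6] target [ 583.4 -283.6  252. ] w 1.000 F [ 1.  -0.8 -0.2] j [-0.36  0.39  1.8   0.83  1.12 -0.46]
  shift [ 0.852 -2.803 -0.301] turn [-0.055  0.056 -0.501] mm 294.0 deg 45.7
```

drive_tool(
  rows=[
    [[0.08,-0.3,0.05,0,0,-0.1],[0.15,-0.6,0.05,0,0,-0.2],[0.25,-0.9,0.05,0,0,-0.31],[0.33,-1,0,0,0,-0.42],[0.35,-1,0,0,0,-0.52]],
  ],
)

```text
time_s: 7.7
eef_pos: [532.9, -104.9, 282.7]
ee_rot: [-0.068, 0.915, 0.187, 0.351]
force: [0.5, 0.2, 0.2]
grip_width: 1.001
```

drive_tool(
  rows=[
    [[0.08,-0.3,-0.1,0,0,-0.1],[0.15,-0.6,-0.2,0,0,-0.2],[0.25,-0.9,-0.3,0,0,-0.31],[0.33,-1,-0.4,0,0,-0.42],[0.35,-1,-0.4,0,0,-0.5]],
  ],
)

```text
time_s: 8.32
eef_pos: [566.8, -206.3, 242.7]
ee_rot: [0.067, 0.919, -0.168, 0.35]
force: [-0.9, 0.3, -0.2]
grip_width: 1.002
```

```bash
cat > look.py <<'E'
from f1 import *
from rig import viewer,ctrl
def look(name,n,x,y):
    c=viewer.calibration("wrist"); im=viewer.capture("wrist")[:,:,::-1].copy(); cv2.imwrite(f"pics/{name}.png",bright(im)); pickle.dump(c,open(name+".pkl","wb"))
    R,ms=fitobj([(im,c)],n,x,y,*OBJ[n])
    for q in R[:3]: print(np.round(q.x[:2],1),round(np.degrees(q.x[2]/30)%180,1),round(q.x[3]/50,3),round(q.fun,3))
    cc,m,r=ms[0]; v=R[0].x; h=hullmask(c,ell(v[0],v[1],OBJ[n][1]/2,v[2]/30,*(np.array(OBJ[n])*v[3]/50)),None,r)
    b=bright(im[r[1]:r[3],r[0]:r[2]]); g=lambda a:np.repeat((a*255).astype(np.uint8)[...,None],3,2); cv2.imwrite(f"pics/{name}f.png",np.hstack([b,g(m),g(h)]))
    return R[0].x
E
python3 - <<'E'
from look import *
look("w6","avocado",664,-246)
go(664,-246,28,-21,42)
E
```

```text
[ 668.9 -248.6] 150.8 0.853 0.067
[ 668.8 -248.6] 150.9 0.855 0.067
[ 668.8 -248.6] 150.8 0.856 0.067
t 8.38 tcp [ 567.  -205.8  243.1] grasp [ 663.1 -243.4  127.4] target [ 567.2 -208.8  143.2] w 0.999 F [-0.3  0.2  0.3] j [-0.56  0.57  1.63  0.52  0.25  0.92]
  shift [ 0.002 -0.031 -0.999] turn [ 0.001 -0.004  0.002] mm 100.0 deg 0.4
```

View pics/w6.png

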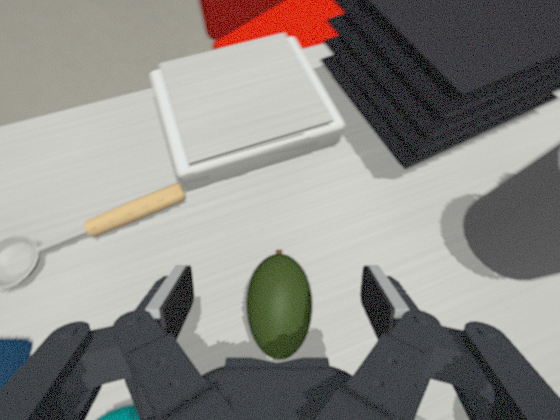

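View pics/w6f.png

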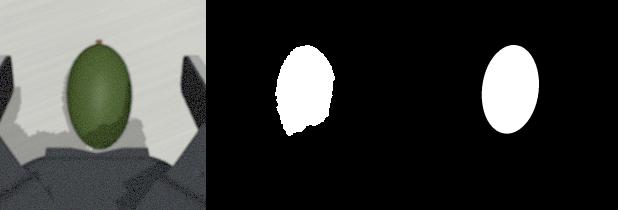

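```bash
python3 - <<'E'
from fit import *
im=cv2.imread("pics/w6.png").astype(int); c=pickle.load(open("w6.pkl","rb"))
roi=[225,235,335,380]; p=im[roi[1]:roi[3],roi[0]:roi[2]]
m=((p[...,1]-p[...,0]>22)).astype(np.uint8); m=cv2.medianBlur(m,5).astype(float)
def f(v): return np.abs(hullmask(c,ell(v[0],v[1],27,v[2]/30,82*v[3]/50,54*v[3]/50),None,roi)-m).sum()/m.sum()
R=best(f,[[664,-246,30*q,48] for q in(-.5,-.2)],[8,8,10,3]); 
for q in R: print(np.round(q.x,1),np.degrees(q.x[2]/30),q.fun)
cv2.imwrite("pics/w6f.png",cv2.resize(np.hstack([p.astype(np.uint8),np.repeat((m*255).astype(np.uint8)[...,None],3,2)]),None,fx=3,fy=3))
E
```

```text
[ 664.4 -247.5  -11.1   47.3] -21.221749261147533 0.03647643660446847
[ 664.5 -247.5  -11.1   47.2] -21.162646234147058 0.036688242406999076
```

View pics/w6f.png

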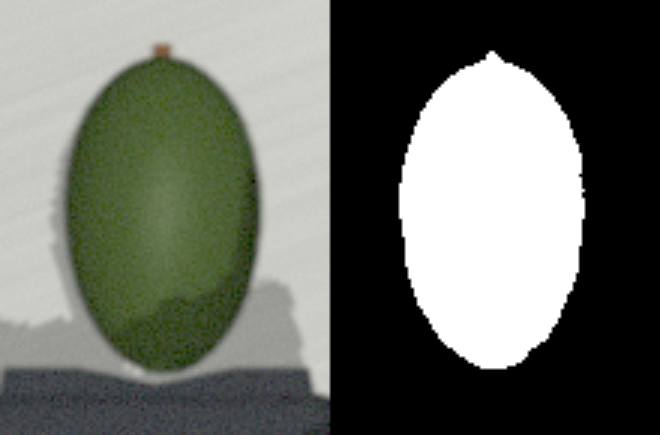

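drive_tool(
  rows=[
    [[0,-0.02,-0.35,0,0,0],[0,-0.04,-0.7,0,0,0],[0,-0.04,-0.9,0,0,0],[0,-0.04,-0.97,0,0,0],[0,-0.04,-0.97,0,0,0]],
  ],
)

```text
time_s: 9.0
eef_pos: [566.7, -210.2, 146.4]
ee_rot: [0.067, 0.919, -0.17, 0.35]
force: [0.6, 0.1, 0.6]
grip_width: 0.999
```

```bash
python3 - <<'E'
from look import *
go(664.5,-247.5,28,-21.2,42)
E
```

```text
t 9.00 tcp [ 566.7 -210.2  146.4] grasp [ 662.8 -247.8   30.8] target [ 567.8 -210.   143.2] w 0.999 F [0.6 0.1 0.6] j [-0.57  0.74  1.65  1.36  0.13  0.07]
  shift [ 0.011  0.003 -0.032] turn [ 0.001 -0.003 -0.001] mm 3.0 deg 0.3
```

drive_tool(
  rows=[
    [[0.01,0,-0.02,0,0,0],[0.01,0,-0.02,0,0,0],[0.01,0,-0.02,0,0,0],[0.01,0,-0.02,0,0,0],[0.01,0,-0.02,0,0,0],[0.01,0,-0.02,0,0,0]],
  ],
  fingers=-1,
  force=35,
)

```text
time_s: 9.75
eef_pos: [567.9, -210.4, 145.2]
ee_rot: [0.067, 0.918, -0.17, 0.351]
force: [-2.1, 0.8, 6.6]
grip_width: 0.618
```

```bash
python3 - <<'E'
from look import *
im=viewer.capture("wrist")[:,:,::-1].copy(); cv2.imwrite("pics/w7.png",bright(im))
go(664.5,-247.5,28,-21.2,42)
E
```

```text
t 9.80 tcp [ 567.9 -210.4  145.2] grasp [ 664.2 -248.    29.7] target [ 567.8 -210.   143.2] w 0.621 F [-1.3  0.   6.2] j [-0.57  0.74  1.65  1.37  0.13  0.05]
  shift [-0.001  0.004 -0.02 ] turn [ 0.002 -0.003 -0.001] mm 2.0 deg 0.3
```

View pics/w7.png

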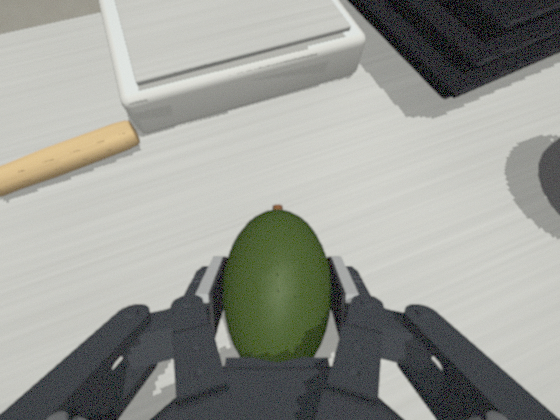

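drive_tool(
  rows=[
    [[0,0,0.15,0,0,0],[0,0,0.45,0,0,0],[-0.05,0.1,0.8,0,0,0],[-0.1,0.3,1,0,0,0],[-0.15,0.6,1,0,0,0.1],[-0.2,0.9,1,0,0,0.2],[-0.2,1,1,0,0,0.3]],
  ],
)

```text
time_s: 10.68
eef_pos: [547.4, -108.8, 244.8]
ee_rot: [-0.015, 0.933, 0.044, 0.356]
force: [0.0, -0.7, -2.2]
grip_width: 0.619
```

```bash
python3 - <<'E'
from look import *
go(*sealer(-60,-60),140,SH,42)
go(*sealer(50,-60),96,SH,42)
E
```

```text
t 10.68 tcp [ 547.4 -108.8  244.8] grasp [650.3 -99.6 129.2] target [589.  -46.2 255.2] w 0.619 F [ 0.  -0.7 -2.2] j [-0.46  0.5   1.76  1.01  0.42  0.17]
  shift [0.416 0.626 0.104] turn [ 0.003 -0.001  0.72 ] mm 76.0 deg 64.8
t 10.68 tcp [ 547.4 -108.8  244.8] grasp [650.3 -99.6 129.2] target [626.4  57.3 211.2] w 0.619 F [ 0.  -0.7 -2.2] j [-0.46  0.5   1.76  1.01  0.42  0.17]
  shift [ 0.79   1.661 -0.336] turn [ 0.003 -0.001  0.72 ] mm 187.0 deg 64.8
```

drive_tool(
  rows=[
    [[0.05,0.08,0.02,0,0,0.08],[0.1,0.16,0.04,0,0,0.18],[0.17,0.26,0.06,0,0,0.29],[0.24,0.36,0.08,0,0,0.4],[0.3,0.46,0.1,0,0,0.51],[0.36,0.55,0.1,0,0,0.62],[0.41,0.62,0.1,0,0,0.72],[0.416,0.626,0.104,0.003,0,0.72],[0.416,0.626,0.104,0.003,0,0.72]],
  ],
)

```text
time_s: 11.8
eef_pos: [588.8, -46.3, 255.0]
ee_rot: [-0.205, 0.765, 0.535, 0.293]
force: [-0.3, -0.3, -0.4]
grip_width: 0.62
```

```bash
cat > av.py <<'E'
from fit import *
from rig import viewer,ctrl
def held(name,L,T,test,roi,x0=-0.):
    s=ctrl.sense(); c=viewer.calibration("wrist"); im=viewer.capture("wrist")[:,:,::-1].copy(); im=bright(im); cv2.imwrite(f"pics/{name}.png",im)
    q=s["ee_rot"]; R=Ro.from_quat([q[1],q[2],q[3],q[0]]).as_matrix(); p=np.array(s["eef_pos"])
    P=im[roi[1]:roi[3],roi[0]:roi[2]].astype(int); m=cv2.medianBlur(test(P).astype(np.uint8),5).astype(float)
    def pts(v):  # v: tool x,z offset of centre, pitch (deg) of the long axis about tool y, scale
        a=ell(0,0,0,0,L*v[3]/50,T*v[3]/50); b=np.radians(v[2]); ax=np.array([np.cos(b),0,np.sin(b)]); M=np.stack([ax,[0,1,0],np.cross(ax,[0,1,0])],1)
        return p+(a@M.T+[v[0],0,v[1]])@R.T
    def f(v): return np.abs(hullmask(c,pts(v),None,roi)-m).sum()/m.sum()
    r=best(f,[[0,155,48,49],[0,155,40,49]],[4,5,6,1])
    for q in r: print("held: tool x,z %.1f %.1f pitch %.1f scale %.3f cost %.3f"%(*q.x[:3],q.x[3]/50,q.fun), "world",np.round(p+R@np.array([q.x[0],0,q.x[1]]),1), "axis",np.round(R@np.array([np.cos(np.radians(q.x[2])),0,np.sin(np.radians(q.x[2]))]),2))
    cv2.imwrite(f"pics/{name}m.png",m*255)
    return r[0].x,R,p
E
python3 - <<'E' 2>/dev/null
from av import *
held("w8",82,54,lambda p:(p[...,1]-p[...,0]>22),[200,195,360,357])
go(*sealer(-60,-60),140,SH,42)
go(*sealer(20,-60),122,SH,42)
E
```

```text
held: tool x,z -1.3 158.7 pitch 45.0 scale 0.981 cost 0.045 world [624.7  52.4 136.1] axis [ 0.34  0.94 -0.05]
held: tool x,z -1.3 158.1 pitch 41.4 scale 0.975 cost 0.045 world [624.6  52.1 136.5] axis [0.34 0.94 0.01]
t 11.85 tcp [588.8 -46.4 255.1] grasp [624.2  50.9 139.8] target [589.  -46.2 255.2] w 0.615 F [ 0.1 -0.7 -1.1] j [-0.37  0.61  1.52  0.81  1.18 -0.41]
  shift [0.002 0.003 0.001] turn [ 0.001 -0.001  0.002] mm 0.0 deg 0.2
t 11.85 tcp [588.8 -46.4 255.1] grasp [624.2  50.9 139.8] target [616.2  29.1 237.2] w 0.615 F [ 0.1 -0.7 -1.1] j [-0.37  0.61  1.52  0.81  1.18 -0.41]
  shift [ 0.274  0.755 -0.179] turn [ 0.001 -0.001  0.002] mm 82.0 deg 0.2
```

View pics/w8.png

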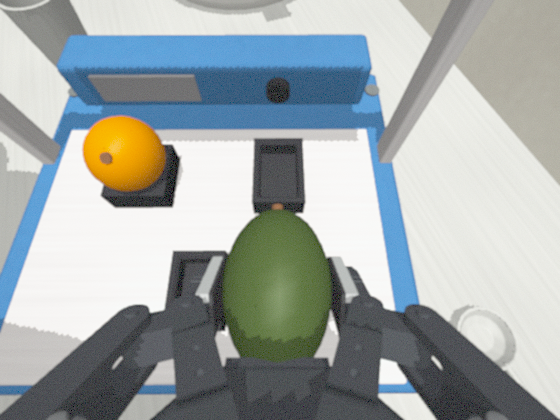

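drive_tool(
  rows=[
    [[0.06,0.17,-0.03,0,0,0],[0.14,0.38,-0.08,0,0,0],[0.22,0.6,-0.11,0,0,0],[0.275,0.76,-0.12,0,0,0],[0.275,0.76,-0.12,0,0,0]],
  ],
)

```text
time_s: 12.48
eef_pos: [616.3, 30.9, 242.9]
ee_rot: [-0.206, 0.765, 0.536, 0.293]
force: [0.1, -0.3, -1.6]
grip_width: 0.619
```

```bash
python3 - <<'E' 2>/dev/null
from av import *
held("w9",82,54,lambda p:(p[...,1]-p[...,0]>22),[200,195,360,357])
go(*sealer(49.5,-60),98.5,SH,42)
E
```

```text
held: tool x,z -0.5 157.8 pitch 48.3 scale 0.975 cost 0.039 world [652.  129.6 125.2] axis [ 0.34  0.93 -0.11]
held: tool x,z -1.1 157.3 pitch 44.7 scale 0.976 cost 0.040 world [651.8 129.  125.2] axis [ 0.34  0.94 -0.05]
t 12.53 tcp [616.2  30.  243. ] grasp [651.6 127.3 127.7] target [626.2  56.8 213.7] w 0.618 F [-0.4 -0.1 -1.5] j [-0.23  0.66  1.47  0.84  1.09 -0.32]
  shift [ 0.1    0.268 -0.293] turn [ 0.001 -0.001  0.002] mm 41.0 deg 0.2
```

View pics/w9.png

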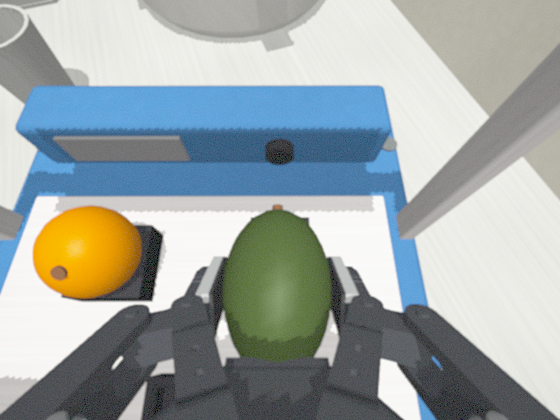

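drive_tool(
  rows=[
    [[0.05,0.14,0,0,0,0],[0.1,0.265,0,0,0,0],[0.1,0.265,-0.02,0,0,0],[0.1,0.265,-0.08,0,0,0],[0.1,0.265,-0.14,0,0,0],[0.1,0.265,-0.2,0,0,0],[0.1,0.265,-0.25,0,0,0],[0.1,0.265,-0.28,0,0,0],[0.1,0.265,-0.29,0,0,0]],
  ],
)

```text
time_s: 13.65
eef_pos: [626.4, 56.4, 214.2]
ee_rot: [-0.205, 0.765, 0.535, 0.293]
force: [-0.2, 0.0, 1.3]
grip_width: 0.622
```

```bash
python3 - <<'E' 2>/dev/null
from av import *
go(*sealer(50,-60),98.5,SH,42)
E
```

```text
t 13.65 tcp [626.4  56.4 214.2] grasp [661.8 153.8  99. ] target [626.4  57.3 213.7] w 0.622 F [-0.2  0.   1.3] j [-0.18  0.72  1.45  0.87  1.04 -0.33]
  shift [ 0.     0.008 -0.005] turn [ 0.    -0.     0.002] mm 1.0 deg 0.2
```

drive_tool(
  rows=[
    [[0,0.005,-0.015,0,0,0],[0,0.005,-0.015,0,0,0]],
  ],
)

```text
time_s: 13.9
eef_pos: [626.7, 56.8, 213.5]
ee_rot: [-0.205, 0.765, 0.535, 0.294]
force: [2.7, -1.6, 3.7]
grip_width: 0.621
```

drive_tool(
  rows=[
    [[0,0,0,0,0,0],[0,0,0,0,0,0],[0,0,0,0,0,0]],
  ],
  fingers=0.4,
)

```text
time_s: 14.28
eef_pos: [626.6, 56.9, 213.2]
ee_rot: [-0.205, 0.765, 0.535, 0.294]
force: [0.5, 0.4, -0.4]
grip_width: 0.699
```

drive_tool(
  rows=[
    [[0,0,0,0,0,0],[0,0,0,0,0,0]],
  ],
  fingers=0.9,
)

```text
time_s: 14.52
eef_pos: [626.6, 56.9, 213.2]
ee_rot: [-0.205, 0.765, 0.535, 0.294]
force: [0.6, 0.9, 0.3]
grip_width: 0.952
```

```bash
python3 - <<'E' 2>/dev/null
from av import *
held("w10",82,54,lambda p:(p[...,1]-p[...,0]>22),[200,195,360,357])
print("want",sealer(50,-60))
go(*sealer(50,-60),98.5,SH,42)
E
```

```text
held: tool x,z -4.0 159.0 pitch 36.3 scale 0.990 cost 0.010 world [662.1 154.   92.3] axis [0.34 0.93 0.1 ]
held: tool x,z -2.0 157.4 pitch 42.6 scale 0.975 cost 0.011 world [662.3 154.4  94.8] axis [ 0.34  0.94 -0.01]
want [661.62231586 154.83012456]
t 14.57 tcp [626.6  56.9 213.2] grasp [662.3 154.2  98. ] target [626.4  57.3 213.7] w 0.950 F [ 0.  -0.2  0.1] j [-0.18  0.72  1.45  0.87  1.03 -0.33]
  shift [-0.002  0.004  0.005] turn [0.    0.001 0.002] mm 1.0 deg 0.2
```

View pics/w10.png

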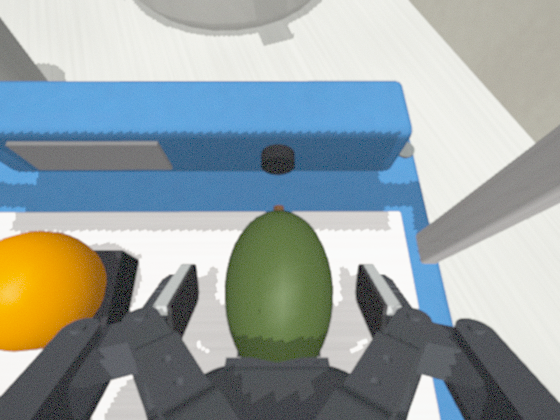

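drive_tool(
  rows=[
    [[-0.04,-0.11,0.13,0,0,0],[-0.12,-0.33,0.39,0,0,0],[-0.18,-0.6,0.6,0,0,0],[-0.3,-1,0.7,0,0,0],[-0.35,-1,0.8,0,0,0]],
  ],
  fingers=1,
)

```text
time_s: 15.2
eef_pos: [591.0, -45.9, 294.6]
ee_rot: [-0.204, 0.766, 0.534, 0.294]
force: [0.2, 0.2, 0.0]
grip_width: 1.005
```

```bash
python3 - <<'E'
from h import *
from rig import viewer
im=viewer.capture("scene")[:,:,::-1].copy(); cv2.imwrite("pics/s11.png",cv2.resize(bright(im)[110:310,120:440],(800,500)))
go(515,-373,130,15,12)
E
```

```text
t 15.25 tcp [591.  -44.4 295.7] grasp [627.1  52.8 180.5] target [ 483.9 -381.3  281.6] w 1.000 F [0.4 1.1 1.9] j [-0.37  0.56  1.49  0.79  1.23 -0.35]
  shift [-1.071 -3.369 -0.141] turn [-0.232  0.257 -0.595] mm 354.0 deg 62.0
```

View pics/s11.png

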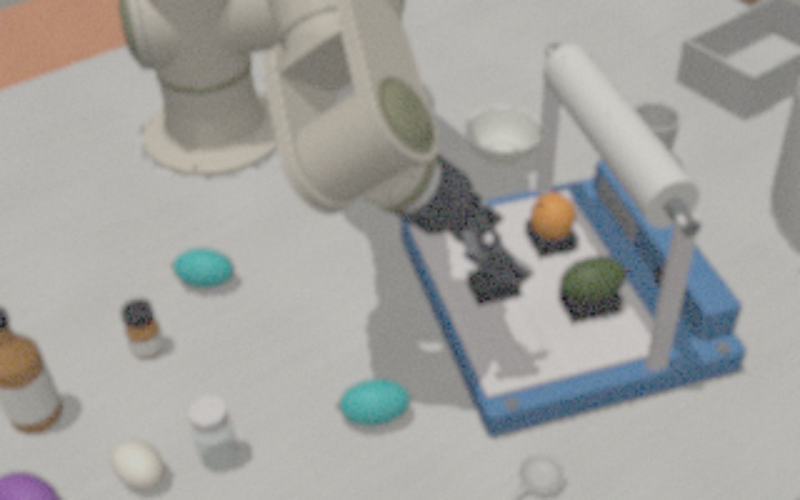

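drive_tool(
  rows=[
    [[-0.1,-0.3,0,-0.035,0.04,-0.09],[-0.2,-0.65,0,-0.075,0.085,-0.19],[-0.3,-1,0,-0.116,0.128,-0.3],[-0.32,-1,0,-0.116,0.128,-0.3]],
  ],
)

```text
time_s: 15.75
eef_pos: [558.7, -145.4, 296.1]
ee_rot: [-0.111, 0.91, 0.342, 0.207]
force: [-0.5, 0.2, 0.3]
grip_width: 0.999
```

drive_tool(
  rows=[
    [[-0.1,-0.3,0,-0.035,0.04,-0.09],[-0.2,-0.65,0,-0.075,0.085,-0.19],[-0.3,-1,0,-0.116,0.128,-0.3],[-0.32,-1,0,-0.116,0.128,-0.3]],
  ],
)

```text
time_s: 16.25
eef_pos: [526.6, -245.8, 296.3]
ee_rot: [-0.011, 0.987, 0.125, 0.104]
force: [0.1, 0.2, 0.2]
grip_width: 1.0
```

```bash
python3 - <<'E'
from h import *
go(515,-373,130,15,12)
E
```

```text
t 16.25 tcp [ 526.6 -245.8  296.3] grasp [ 558.1 -238.4  144.7] target [ 483.9 -381.3  281.6] w 1.000 F [0.1 0.2 0.2] j [-0.66  0.51  1.51  0.19  1.    0.56]
  shift [-0.428 -1.355 -0.146] turn [0.003 0.001 0.006] mm 143.0 deg 0.6
```

drive_tool(
  rows=[
    [[-0.15,-0.5,0,0,0,0],[-0.3,-1,0,0,0,0],[-0.3,-1,0,0,0,0]],
  ],
)

```text
time_s: 16.62
eef_pos: [496.2, -347.1, 296.1]
ee_rot: [-0.011, 0.987, 0.125, 0.105]
force: [-0.0, 0.4, -0.3]
grip_width: 1.0
```

```bash
python3 - <<'E' 2>/dev/null
from look import *
v=look("w12","egg",515,-373)
go(v[0],v[1],130,15,12)
E
```

```text
[ 516.8 -373.7] 15.2 1.014 0.021
[ 516.8 -373.7] 15.3 1.014 0.021
[ 516.8 -373.7] 15.4 1.013 0.021
t 16.68 tcp [ 496.7 -345.5  296. ] grasp [ 528.3 -337.8  144.4] target [ 485.7 -382.   281.6] w 0.999 F [-0.6  0.1  0.1] j [-0.83  0.56  1.42  0.21  1.06  0.4 ]
  shift [-0.11  -0.365 -0.144] turn [0.002 0.002 0.005] mm 41.0 deg 0.5
```

View pics/w12.png

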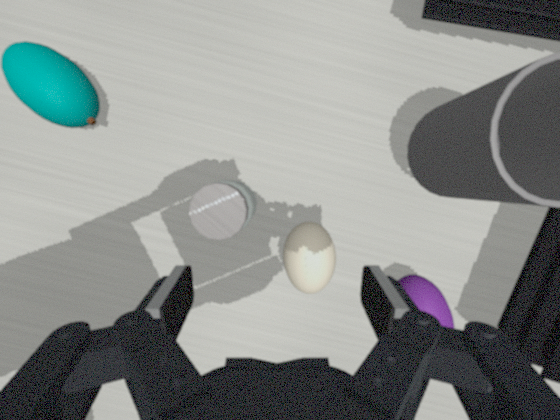

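View pics/w12f.png

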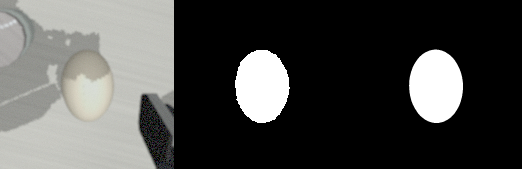

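```bash
python3 - <<'E'
from h import *
import pickle
c=pickle.load(open("w12.pkl","rb"))
e=np.array([516.8,-373.7])
for n,uv,z in(("salt",(218,211),85),("purple tip",(410,278),27),("purple rt",(450,320),27),("purple top",(425,276),27),("jug edge base",(410,150),2),("jug base",(430,190),2)):
    P=onz(c,uv,z)[:2]; d=P-e; h=np.radians(15.2); print(n,np.round(P),"along",round(d@[np.cos(h),np.sin(h)]),"jaw",round(d@[np.sin(h),-np.cos(h)]))
E
```

```text
salt [ 547. -293.] along 50 jaw -70
purple tip [ 522. -467.] along -20 jaw 92
purple rt [ 493. -515.] along -60 jaw 130
purple top [ 527. -480.] along -18 jaw 105
jug edge base [ 637. -444.] along 98 jaw 99
jug base [ 605. -474.] along 59 jaw 120
```

drive_tool(
  rows=[
    [[-0.06,-0.2,-0.1,0,0,0],[-0.11,-0.365,-0.3,0,0,0],[-0.11,-0.365,-0.5,0,0,0.005],[-0.11,-0.365,-0.7,0,0,0.005],[-0.11,-0.365,-0.7,0,0,0.005]],
  ],
  fingers=0.75,
)

```text
time_s: 17.3
eef_pos: [485.4, -381.8, 223.4]
ee_rot: [-0.014, 0.986, 0.13, 0.104]
force: [0.9, 0.1, -0.0]
grip_width: 0.871
```

```bash
python3 - <<'E' 2>/dev/null
from look import *
v=look("w13","egg",516.8,-373.7)
go(516.8,-373.7,26,15.2,12)
E
```

```text
[ 517.4 -373.7] 15.8 0.986 0.021
[ 517.4 -373.6] 15.8 0.987 0.021
[ 517.4 -373.7] 15.8 0.987 0.021
t 17.35 tcp [ 485.6 -382.1  224.9] grasp [ 517.  -373.9   73.4] target [ 485.7 -382.1  177.6] w 0.872 F [ 0.3 -0.8  0.7] j [-0.88  0.68  1.43  0.23  0.95  0.3 ]
  shift [ 0.001 -0.001 -0.473] turn [0.001 0.001 0.002] mm 47.0 deg 0.2
```

View pics/w13.png

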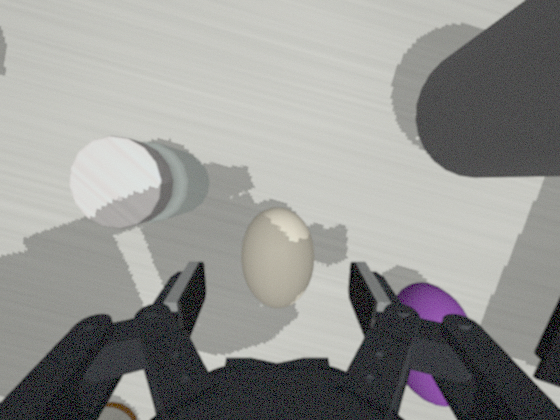

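drive_tool(
  rows=[
    [[0,0,-0.2,0,0,0],[0.002,0,-0.38,0,0,0],[0.002,0,-0.47,0,0,0],[0.002,0,-0.475,0,0,0]],
  ],
)

```text
time_s: 17.85
eef_pos: [485.8, -382.0, 176.6]
ee_rot: [-0.014, 0.986, 0.13, 0.104]
force: [0.1, -0.3, 0.0]
grip_width: 0.875
```

drive_tool(
  rows=[
    [[0,0,0,0,0,0],[0,0,0,0,0,0],[0,0,0,0,0,0],[0,0,0,0,0,0],[0,0,0,0,0,0],[0,0,0,0,0,0]],
  ],
  fingers=-1,
  force=30,
)

```text
time_s: 18.6
eef_pos: [485.9, -382.2, 177.2]
ee_rot: [-0.013, 0.986, 0.13, 0.104]
force: [-1.1, -0.7, 6.4]
grip_width: 0.556
```

```bash
python3 - <<'E' 2>/dev/null
from look import *
im=viewer.capture("wrist")[:,:,::-1].copy(); cv2.imwrite("pics/w14.png",bright(im))
go(516.8,-373.7,26,15.2,12)
E
```

```text
t 18.65 tcp [ 485.9 -382.2  177.2] grasp [ 517.3 -374.1   25.6] target [ 485.7 -382.1  177.6] w 0.548 F [-0.8 -0.6  5. ] j [-0.88  0.75  1.45  0.25  0.87  0.27]
  shift [-0.002  0.001  0.004] turn [0.001 0.001 0.003] mm 0.0 deg 0.3
```

View pics/w14.png

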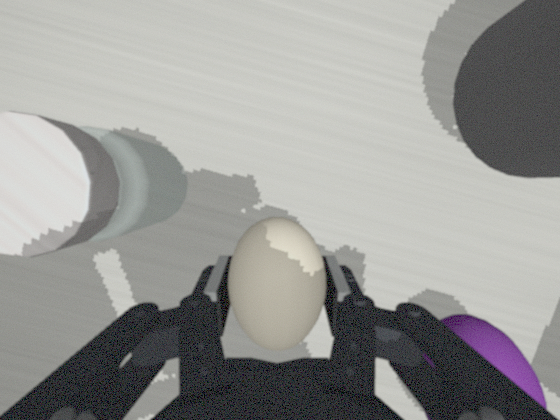

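drive_tool(
  rows=[
    [[0,0,0.15,0,0,0],[0,0,0.4,0,0,0],[0,0,0.75,0,0,0],[0,0,1,0,0,0],[0,0.1,1,0,0,0],[0,0.4,1,0,0,0],[0,0.8,1,0,0,0.05],[0,1,1,0,0,0.1]],
  ],
)

```text
time_s: 19.65
eef_pos: [485.5, -279.6, 275.8]
ee_rot: [-0.023, 0.972, 0.208, 0.102]
force: [0.6, 0.3, -0.4]
grip_width: 0.552
```

```bash
python3 - <<'E' 2>/dev/null
from h import *
go(*sealer(-70,0),150,SH,12)
E
```

```text
t 19.65 tcp [ 485.5 -279.6  275.8] grasp [ 514.8 -266.1  124.2] target [553.5  32.1 301.6] w 0.552 F [ 0.6  0.3 -0.4] j [-0.76  0.5   1.58  0.23  0.99  0.27]
  shift [0.679 3.117 0.258] turn [-0.001 -0.001  0.51 ] mm 320.0 deg 45.9
```

drive_tool(
  rows=[
    [[0.06,0.3,0.05,0,0,0.06],[0.12,0.6,0.1,0,0,0.12],[0.2,1,0.15,0,0,0.2],[0.22,1,0.2,0,0,0.25]],
  ],
)

```text
time_s: 20.15
eef_pos: [507.3, -176.5, 294.7]
ee_rot: [-0.044, 0.912, 0.397, 0.095]
force: [-0.7, -1.1, -0.4]
grip_width: 0.55
```

drive_tool(
  rows=[
    [[0.06,0.3,0.02,0,0,0.06],[0.12,0.6,0.03,0,0,0.12],[0.2,1,0.05,0,0,0.2],[0.22,1,0.05,0,0,0.26]],
  ],
)

```text
time_s: 20.65
eef_pos: [528.9, -73.6, 298.5]
ee_rot: [-0.064, 0.811, 0.576, 0.083]
force: [-0.4, -1.3, -0.8]
grip_width: 0.551
```

```bash
python3 - <<'E' 2>/dev/null
from h import *
go(*sealer(-70,0),150,SH,12)
E
```

```text
t 20.65 tcp [528.9 -73.6 298.5] grasp [538.4 -42.7 146.9] target [553.5  32.1 301.6] w 0.551 F [-0.4 -1.3 -0.8] j [-0.39  0.44  1.62  0.23  1.12 -0.16]
  shift [0.245 1.057 0.031] turn [-0.002 -0.005 -0.008] mm 109.0 deg 0.9
```

drive_tool(
  rows=[
    [[0.08,0.3,0,0,0,0],[0.15,0.6,0,0,0,-0.008],[0.22,0.88,0,0,-0.005,-0.008],[0.245,1,0,0,-0.005,-0.008],[0.245,1,0,0,-0.005,-0.008]],
  ],
)

```text
time_s: 21.28
eef_pos: [553.1, 26.8, 297.9]
ee_rot: [-0.062, 0.814, 0.572, 0.086]
force: [-0.4, 0.0, -1.0]
grip_width: 0.549
```

```bash
python3 - <<'E' 2>/dev/null
from av import *
im=viewer.capture("wrist")[:,:,::-1].copy(); cv2.imwrite("pics/w15.png",bright(im))
c=viewer.calibration("wrist"); pickle.dump(c,open("w15.pkl","wb"))
go(*sealer(-50,0),120,SH,12)
E
```

```text
t 21.32 tcp [553.1  26.1 298.1] grasp [564.   56.9 146.5] target [560.3  50.9 271.6] w 0.547 F [-0.4 -0.2 -0.9] j [-0.2   0.47  1.57  0.24  1.08  0.04]
  shift [ 0.071  0.247 -0.265] turn [-0.002 -0.    -0.   ] mm 37.0 deg 0.2
```

View pics/w15.png

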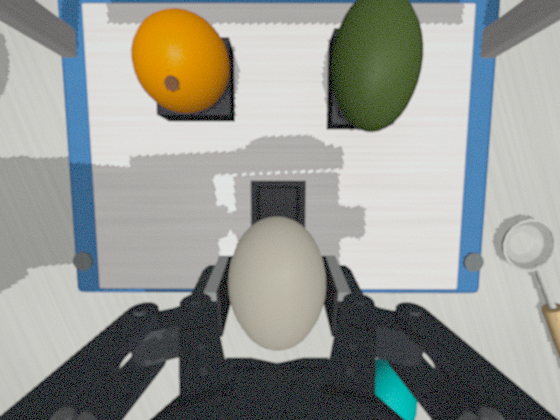

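drive_tool(
  rows=[
    [[0.035,0.12,-0.1,0,0,0],[0.071,0.247,-0.2,0,0,0],[0.071,0.247,-0.265,0,0,0],[0.071,0.247,-0.265,0,0,0]],
  ],
)

```text
time_s: 21.82
eef_pos: [560.2, 50.8, 270.8]
ee_rot: [-0.062, 0.814, 0.571, 0.085]
force: [1.2, 0.1, -1.0]
grip_width: 0.549
```

```bash
python3 - <<'E' 2>/dev/null
from av import *
held("w16",66,48,lambda p:(p[...,2]-p[...,0]>12)&(p[...,2]>60),[200,195,360,357])
go(*sealer(-50,0),95.6,SH,12)
E
```

```text
held: tool x,z 0.3 160.0 pitch 41.5 scale 0.991 cost 0.049 world [571.2  82.9 114.5] axis [ 0.29  0.82 -0.49]
held: tool x,z 0.7 158.9 pitch 37.6 scale 0.981 cost 0.049 world [571.3  83.  115.5] axis [ 0.31  0.85 -0.43]
t 21.88 tcp [560.3  50.7 271.3] grasp [571.   81.4 119.8] target [560.3  50.9 247.2] w 0.551 F [-0.1 -1.2  0.7] j [-0.15  0.52  1.57  0.24  1.02  0.07]
  shift [-0.     0.002 -0.241] turn [-0.002 -0.001 -0.   ] mm 24.0 deg 0.2
```

View pics/w16.png

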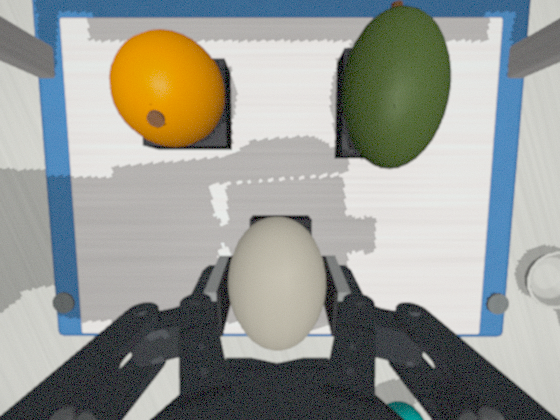

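drive_tool(
  rows=[
    [[0,0,-0.05,0,0,0],[0,0,-0.11,0,0,0],[0,0,-0.16,0,0,0],[0,0,-0.2,0,0,0],[0,0,-0.225,0,0,0],[0,0,-0.24,0,0,0],[0,0,-0.24,0,0,0]],
  ],
)

```text
time_s: 22.75
eef_pos: [560.4, 50.7, 247.6]
ee_rot: [-0.061, 0.814, 0.571, 0.086]
force: [-0.5, -0.9, 0.4]
grip_width: 0.545
```

```bash
python3 - <<'E' 2>/dev/null
from av import *
go(*sealer(-50,0),95.6,SH,12)
im=viewer.capture("side")[:,:,::-1].copy(); cv2.imwrite("pics/d17.png",cv2.resize(bright(im)[150:350,150:350],(800,600)))
im=viewer.capture("scene")[:,:,::-1].copy(); cv2.imwrite("pics/s17.png",cv2.resize(bright(im)[150:300,260:440],(800,600)))
E
```

```text
t 22.75 tcp [560.4  50.7 247.6] grasp [571.3  81.4  96. ] target [560.3  50.9 247.2] w 0.545 F [-0.5 -0.9  0.4] j [-0.15  0.55  1.59  0.25  0.97  0.06]
  shift [-0.001  0.002 -0.003] turn [-0.002 -0.    -0.   ] mm 0.0 deg 0.2
```

View pics/s17.png

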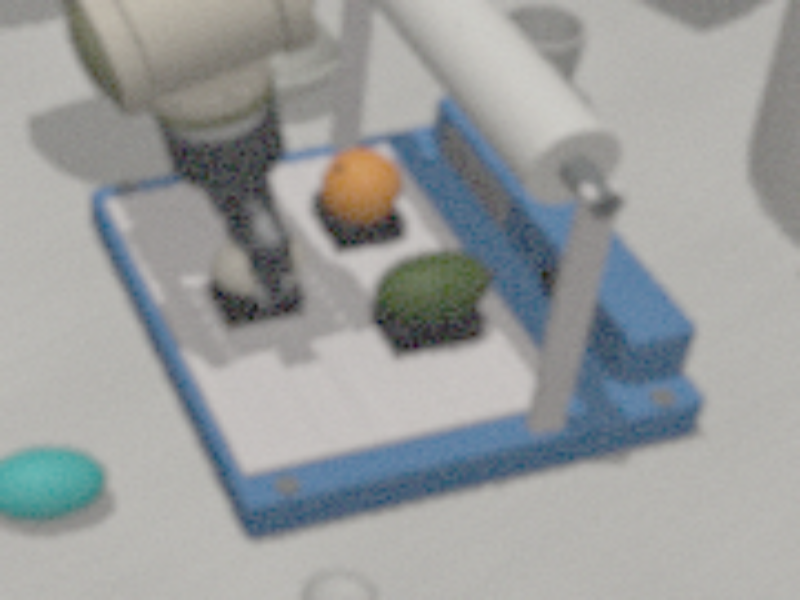

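drive_tool(
  rows=[
    [[0,0,-0.015,0,0,0],[0,0,-0.02,0,0,0]],
  ],
)

```text
time_s: 23.1
eef_pos: [560.7, 50.6, 246.6]
ee_rot: [-0.061, 0.814, 0.571, 0.087]
force: [0.1, -1.1, 9.0]
grip_width: 0.548
```

Contact (9 N). Releasing gently.

drive_tool(
  rows=[
    [[0,0,0.005,0,0,0],[0,0,0.005,0,0,0]],
  ],
)

```text
time_s: 23.35
eef_pos: [560.7, 50.6, 247.0]
ee_rot: [-0.06, 0.814, 0.571, 0.087]
force: [1.9, -0.5, 1.3]
grip_width: 0.549
```

drive_tool(
  rows=[
    [[0,0,0,0,0,0],[0,0,0,0,0,0],[0,0,0,0,0,0]],
  ],
  fingers=0.25,
)

```text
time_s: 23.72
eef_pos: [560.7, 50.6, 246.9]
ee_rot: [-0.061, 0.814, 0.571, 0.087]
force: [0.1, -0.5, -0.5]
grip_width: 0.624
```

drive_tool(
  rows=[
    [[0,0,0,0,0,0],[0,0,0,0,0,0],[0,0,0,0,0,0]],
  ],
  fingers=0.8,
)

```text
time_s: 24.1
eef_pos: [560.7, 50.6, 246.9]
ee_rot: [-0.061, 0.814, 0.571, 0.087]
force: [-0.2, -0.1, 0.7]
grip_width: 0.902
```

```bash
python3 - <<'E' 2>/dev/null
from av import *
im=viewer.capture("wrist")[:,:,::-1].copy(); cv2.imwrite("pics/w18.png",bright(im))
go(*sealer(-50,0),95.6,SH,12)
E
```

```text
t 24.15 tcp [560.7  50.6 246.9] grasp [571.9  81.3  95.4] target [560.3  50.9 247.2] w 0.903 F [-0.3 -0.2  0.1] j [-0.15  0.55  1.59  0.25  0.97  0.06]
  shift [-0.004  0.003  0.003] turn [-0.002  0.001 -0.   ] mm 1.0 deg 0.2
```

View pics/w18.png

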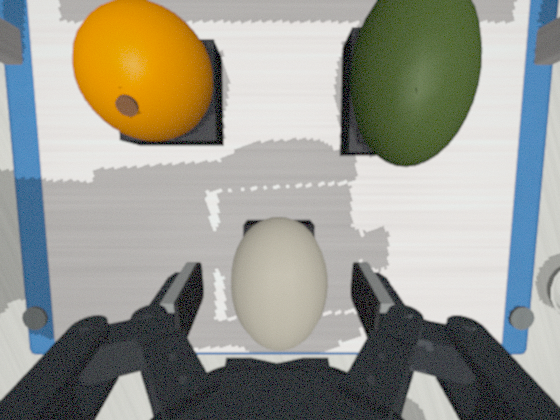

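Egg released, upright in its dimple. Retreating back along the tool axis and up, away from the roll.

drive_tool(
  rows=[
    [[-0.02,-0.05,0.2,0,0,0],[-0.04,-0.11,0.5,0,0,0],[-0.07,-0.2,0.9,0,0,0],[-0.07,-0.3,1,0,0,0],[-0.1,-0.5,1,0,0,0],[-0.1,-0.5,1,0,0,0],[-0.1,-0.5,1,0,0,0]],
  ],
  fingers=0.8,
)

```text
time_s: 25.02
eef_pos: [550.7, 0.9, 346.3]
ee_rot: [-0.061, 0.814, 0.571, 0.087]
force: [0.7, 0.2, -0.2]
grip_width: 0.899
```

```bash
cat > fin.py <<'E'
from fit import *
from rig import viewer,ctrl
c=viewer.calibration("wrist"); im=bright(viewer.capture("wrist")[:,:,::-1].copy()); cv2.imwrite("pics/w19.png",im)
sc=viewer.capture("scene")[:,:,::-1].copy(); cv2.imwrite("pics/s19.png",cv2.resize(bright(sc),(800,600)))
p=im.astype(int); hsv=cv2.cvtColor(im,cv2.COLOR_BGR2HSV)
roi=[0,0,560,420]
T={"mandarin":(58,58,95,(50,60),(p[...,2]-p[...,0]>90)&(p[...,1]<p[...,2]-30)),"avocado":(82,54,96,(50,-60),(p[...,1]-p[...,0]>22)&(p[...,1]>p[...,2])),"egg":(66,48,94,(-50,0),(p[...,2]-p[...,0]>13))}
for n,(L,D,z,g,m) in T.items():
    w=sealer(*g); cx,cy=proj(c,[*w,z])[0].astype(int); print(n,"expected px",cx,cy)
    m=cv2.medianBlur(m.astype(np.uint8),5); k,l,st,_=cv2.connectedComponentsWithStats(m); 
    if not(0<=cx<560 and 0<=cy<420) or l[cy,cx]==0: print("  not in mask"); continue
    m=(l==l[cy,cx]).astype(float)
    def f(v): return np.abs(hullmask(c,ell(v[0],v[1],z,v[2]/30,L*v[3]/50,D*v[3]/50),None,roi)-m).sum()/m.sum()
    R=best(f,[[*w,30*1.224,49]],[5,5,6,1]); v=R[0].x; d=v[:2]-w
    print("  fit",np.round(v[:2],1),"want",np.round(w,1),"err %.1f"%np.linalg.norm(d),"yaw",round(np.degrees(v[2]/30),1),"scale",round(v[3]/50,3),"cost",round(R[0].fun,3))
s=ctrl.sense(); print(s["time_s"],s["eef_pos"],s["force"])
E
python3 fin.py 2>/dev/null
```

```text
mandarin expected px 191 54
  fit [549.3 195.2] want [548.8 195.6] err 0.7 yaw 79.8 scale 0.967 cost 0.034
avocado expected px 344 53
  fit [662.5 154.2] want [661.6 154.8] err 1.1 yaw 70.0 scale 0.946 cost 0.036
egg expected px 268 182
  fit [572.4  82.4] want [571.2  81.2] err 1.7 yaw 71.0 scale 0.952 cost 0.034
25.125 [550.73535244   1.13558291 346.49958245] [-2.06850632  0.59630563 -0.28272985]
```

View pics/w19.png

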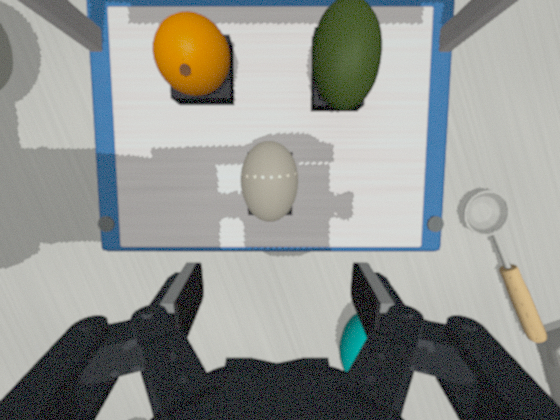

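View pics/s19.png

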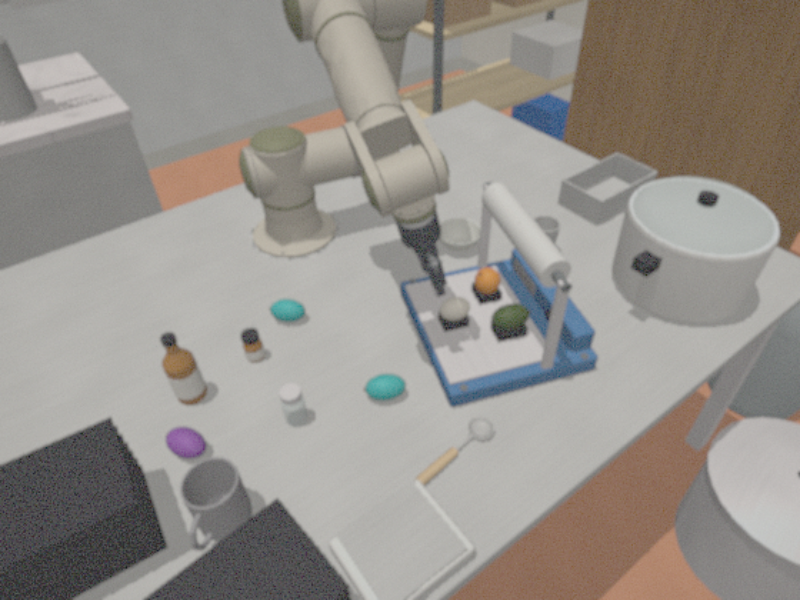

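```bash
python3 -c "
from rig import ctrl
print(ctrl.finish_job())"
```

```text
the job is handed in; nothing more can be done
None
```

The mandarin, the avocado and the egg are each in the dimple of their own rest, and the job is handed in at about 25 s of the 72 s allowed. The hand-in gives no verdict.

- **Order and approach:** I placed the mandarin, then the avocado, in the two back rests with the tool slanted 42° in under the film roll. The egg went last, into the front rest. Each was lowered until it touched lightly (egg up to 9 N) before I opened the fingers gently.
- **Final fit:** the last wrist picture puts the centres 0.7 mm (mandarin), 1.1 mm (avocado) and 1.7 mm (egg) from the dimple centres. That is close to the roughly 2 mm the calibration is good to. The avocado's and egg's long axes are within about 1° of the rest's axis.
- **Surroundings:** no knock on the film roll or posts showed in the force readings. In the last pictures the jars, soy bottle, jug, spoon and look-alikes stand where they were. The bowl and cup, partly hidden behind the arm and sealer, looked unmoved too.
- **Weaker checks:** the last fit assumed the seated heights rather than measuring them. One in-hand estimate of the egg's tilt came out wrong, at about 40° against the expected 12°. I put that down to a poor fit, because the egg looked the same in the pictures before and after the carry.

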